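# Set up a turned table leg for dowel drilling

### The arm

A 6-joint arm with a two-finger parallel gripper is mounted at the origin on the work surface; the furniture and walls round the work are solid. World frame = base frame: x ahead of the robot, y to its left, z up, the work surface at z = 0. Lengths are in m, angles in rad, forces in N, time in s.
With the tool pointing down it reaches from about 0.425 to 0.95 m from the base axis. Payload 3.5 kg.
Tool frame: the origin (TCP) lies at the very end of the fingers, on their centre line; the grasp point (between the pads) lies 19 mm behind it; z points along the fingers, y is the line along which they close (so a half turn about z gives the same grasp; the last joint's range is limited). The gripper opens to 85 mm and grips with 20 to 120 N. Pads are 22 mm wide; open, the fingers measure 114 mm over their backs; the gripper's body (76 mm by 85 mm) begins 54 mm behind the grasp point. The pads swing forward as they close: fully open they stand 13 mm farther back than shut.
Start: joints at [-1.42, 0.286, 1.577, -0, 1.279, -0.15], TCP at [0.2, -0.645, 0.202] pointing down, gripper open.
Joint ranges: [-2.77, 2.77], [-0.9, 2.22], [0.21, 2.48], [-1.53, 4.67], [0.24, 2.81], [-2.84, 2.84]. Speed limits (rad/s): [2.79, 2.79, 3.14, 3.14, 3.14, 3.14].

### API

Orientations are given as [roll, pitch, yaw] about the fixed x, y, z axes, in that order (R = Rz(yaw) Ry(pitch) Rx(roll)).
In Python, from workcell import r gives the robot as it stands.
- The arm moves only by the tool arm_command, never from a script. Its argument "moves" is a list of rows, each a list of 4 numbers: the shift along the tool's x, y, z in units of 30 mm (1.0 is 30 mm), then the turn about the tool's z in rad. A call has 1 to 5 rows; each row shifts and turns the commanded pose from where the row before left it, along the tool's axes as they then stand; what a row does not reach is not made up. A row lasts 1/10 s, in which the tool goes at most 50 mm and 8.59 degrees, less where a joint would pass 70% of its speed; a pose out of reach is approached as far as the arm can. A call is refused whole if a number of a shift passes 1 or a number of a turn 0.15, either way. A call with a gripper value outside its range is refused whole. "gripper" is the finger opening in mm, from 0 to 85.4, set as the call begins (left out, the last holds). The fingers move at their own pace and stop on an object; "force" is the grip in N (left out, the last holds). Time passes only in rows, so rows that do not move let the fingers close. It gives the time, the measured TCP pose, the force, the opening and the grip force at its end, in the units of the state.
- r.get_obs(): the state, without advancing time (a new reading comes with each control period).
- r.camera(name): name is "side" or "top" or "wrist"; returns a dict with "color" (400x640x3 uint8, blue, green, red), "vfov" (degrees; the focal length in pixels is half the picture's height over the tangent of half this angle, whatever the lens; pixels are square), "cx", "cy" (the principal point, pixels), "R" (3x3) and "t" (3): a world point X has camera coordinates R X + t. Camera axes: x right, y down, z forward; pixel columns grow to the right and rows downward; lengths in m; the calibration is good to about 2 mm. A picture is of the moment at which its call begins. There is no depth.
- r.job_done(): hands the job in; it is judged then, once.
The state is a dict: "time": time; "joint_positions": joint angles; "joint_vel": joint speeds; "effort": joint torques, N m; "ee_pos": TCP position; "ee_rot": TCP orientation; "wrist_force": force on the tool from outside, world axes, zero at the start; "ft_torque": the same for the moment, N m; "gripper_width": finger opening in m; "finger_force": force on a finger pad.
Only numpy, scipy, OpenCV 4.12 (cv2) and the standard library are available. Lean on these libraries where they do the work, as an engineer would, in place of code of your own. Each camera call takes 0.05 s, during which the arm holds its last target. There are 200 camera calls.

### The job

Set the turned table leg up on the plywood drilling board for drilling its dowel holes: lengthwise above the pencilled centre line, square head up against the end stop with no more than about a centimetre of gap, the head resting on one of the two offcuts laid crosswise under the middle of the head, and the plain round foot resting in the groove of the V-block. Pick the offcut that makes the leg lie level, and leave the other offcut and the tape roll where they are. Then set the dowelling jig astride the square head, fully down and midway along the head, and let go of everything.

Things in the scene. Friction and masses are not known exactly. Their poses are not given: they have to be found in the camera images.
- drill_board: Fixed plywood drilling board flat on the bench, 120 (x) x 440 (y) x 18 mm, a pencilled centre line along its length. Origin: centre of its underside; its own y runs along its length; the top is at 18 mm.
- end_stop: Fixed brown hardwood end stop screwed across the board near one of its two ends (which end varies), on the centre line: 30 mm thick along the board, 100 mm across it, 50 mm high above the board. Origin: centre of its underside, 175 mm from the middle of the board; the leg goes on the side towards the board's middle.
- table_leg: Turned wooden leg, 240 mm long, 0.26 kg: square head 44 x 44 x 110 mm, bellied part (up to 41 mm thick), plain round foot 26 mm thick. Lies on a flat side of the head. Origin: centre of the head's lower face, 22 mm under the axis; x along the leg to the foot, z up: head x = -55 to +55 mm, plain foot +107 to +185. Centre of mass near x = +39, inside the head: grip there across 44 mm.
- head_end (a point): Centre of the end face of the leg's square head (at x = -55, z = +22 mm of the leg).
- v_block: Brown hardwood V-block, 44 mm long along its groove (its x), 56 mm wide (y), 54.6 mm high, 0.12 kg. The 90 degree groove in its top is 40 mm wide, 20 mm deep, its bottom 34.6 mm above the underside: a 26 mm round in it has its axis 53 mm above the underside. Origin: centre of its underside. The end faces (44 mm apart) are solid below the groove: grip there.
- dowel_jig: Aluminium dowelling jig, 64 (x) x 70 (y) x 66 mm high, 0.26 kg, standing on two cheeks. The slot between them runs along x, 50 mm wide, 24 mm deep, flared to 62 mm over the lowest 10 mm. Above: an 8 mm plate and on it the guide block, 36 mm wide (y), 34 mm high, with two steel bushes: grip across the 36 mm. Origin: centre of its underside; seated, 20 mm above the leg's lower face.
- beech_offcut: Beech offcut, 44 (x) x 111 (y) x 31 mm high, 0.085 kg, lying flat. Origin: centre of its underside; z up.
- pine_offcut: Pine offcut, 56 (x) x 87 (y) x 23 mm high, 0.045 kg, lying flat. Origin: centre of its underside; z up.
- tape_roll: Roll of masking tape, 104 mm across and 24 mm high, lying on the drilling board at the end opposite the end stop. A bystander. Origin: centre of its underside.
There are look-alikes about, which are no part of the job. What is shaped like the v_block but green is not meant.

How it is judged:
By the outcome, as a careful person would: the job done as asked, in the order asked, and still so for the second after the job is handed in, with the robot touching nothing.
It also fails if it takes over 106 s, if anything falls off the work surface, if the arm or the gripper's body presses on something with over 40 N, if the wrist force passes 120 N, or if a joint passes its speed limit or range.

## Working session

There is one attempt and no reset: what is moved stays moved. The work goes in short steps, Python scripts to look and compute and a tool call to move; the robot and the scene stay as the last step left them, time stands still between calls to the robot, and variables do not carry over. Pictures are saved under pics/ and viewed, at most 14 in all, crops included, and the job is handed in when it is done.

Besides the shell and the picture viewer there is one more tool, called after "Request:" in YAML: its name, and indented under it one key for each argument. arm_command: Moves the arm, as the interface text tells. Its arguments: {"type":"object","properties":{"moves":{"type":"array"},"gripper":{"type":"number"},"force":{"type":"number"}},"required":["moves"]}

```bash
ls; mkdir -p pics; cat > h.py <<'E'
import numpy as np, cv2
from workcell import r
def cam(n):
    c=r.camera(n); c['f']=200/np.tan(np.radians(c['vfov'])/2) ; c['R']=np.array(c['R']); c['t']=np.array(c['t']); return c
def ray(c,u,v,z):
    d=c['R'].T@np.array([(u-c['cx'])/c['f'],(v-c['cy'])/c['f'],1]); o=-c['R'].T@c['t']
    return o+d*(z-o[2])/d[2]
def proj(c,X):
    p=c['R']@np.array(X)+c['t']; return c['f']*p[0]/p[2]+c['cx'],c['f']*p[1]/p[2]+c['cy']
E
python3 - <<'E'
from h import *
import pickle
for n in ['top','side','wrist']:
    c=cam(n); cv2.imwrite(f'pics/{n}0.png',c['color']); pickle.dump(c,open(f'{n}0.pkl','wb'))
    print(n,c['f'],c['cx'],c['cy'],(-c['R'].T@c['t']).round(3),c['R'].round(2).tolist())
print(r.get_obs())
E
```

```text
pics
top 515.4796847493865 311.6389777995636 192.81561354031808 [ 0.204 -0.021  1.606] [[0.01, -1.0, 0.0], [-0.99, -0.01, -0.14], [0.14, -0.0, -0.99]]
side 389.36276425909284 322.4544989808449 201.2675478125911 [0.072 1.038 0.899] [[-0.94, -0.33, 0.01], [-0.2, 0.55, -0.81], [0.26, -0.76, -0.59]]
wrist 278.0003279200083 323.46727728740206 196.79279016596985 [ 0.28  -0.619  0.373] [[0.3, -0.96, -0.0], [-0.9, -0.28, 0.32], [-0.31, -0.09, -0.95]]
{'time': 0.15, 'joint_positions': array([-1.42001842e+00,  2.87035128e-01,  1.57782545e+00, -1.40486905e-05,
        1.27862238e+00, -1.49998937e-01]), 'joint_vel': array([-2.81796866e-04, -1.54508306e-03, -2.83212605e-03, -1.10193611e-03,
        1.40038485e-03, -5.26149060e-05]), 'effort': array([ 1.52098659e-03, -4.06605792e+01, -2.93141270e+01, -1.06018667e-04,
        3.98712553e-03, -4.75696879e-06]), 'ee_pos': array([ 0.19991649, -0.64412398,  0.20092461]), 'ee_rot': array([-3.13972157e+00, -2.69186031e-04,  3.00780647e-01]), 'wrist_force': array([-0.16146603, -0.41151646, -0.14887553]), 'ft_torque': array([0.03540808, 0.02048521, 0.06777274]), 'finger_force': 0.0, 'gripper_width': 0.0855535789023797}
```

View pics/top0.png

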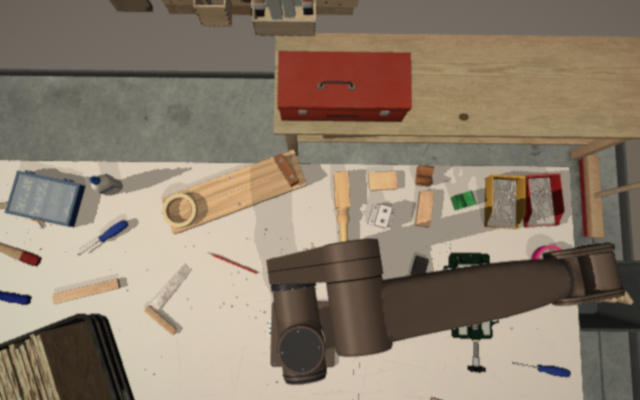

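View pics/side0.png

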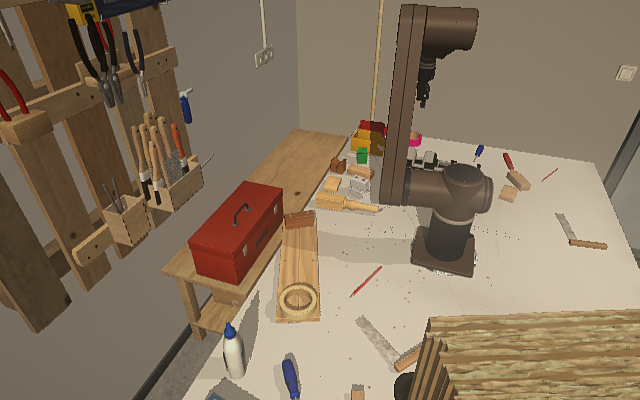

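```bash
python3 - <<'E'
from h import *
c=cv2.imread('pics/top0.png')
cv2.imwrite('pics/crop1.png',cv2.resize(c[145:255,320:480],None,fx=5,fy=5,interpolation=cv2.INTER_CUBIC))
cv2.imwrite('pics/crop2.png',cv2.resize(c[140:240,150:320],None,fx=4.7,fy=4.7,interpolation=cv2.INTER_CUBIC))
E
```

```text
(no output)
```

View pics/crop1.png

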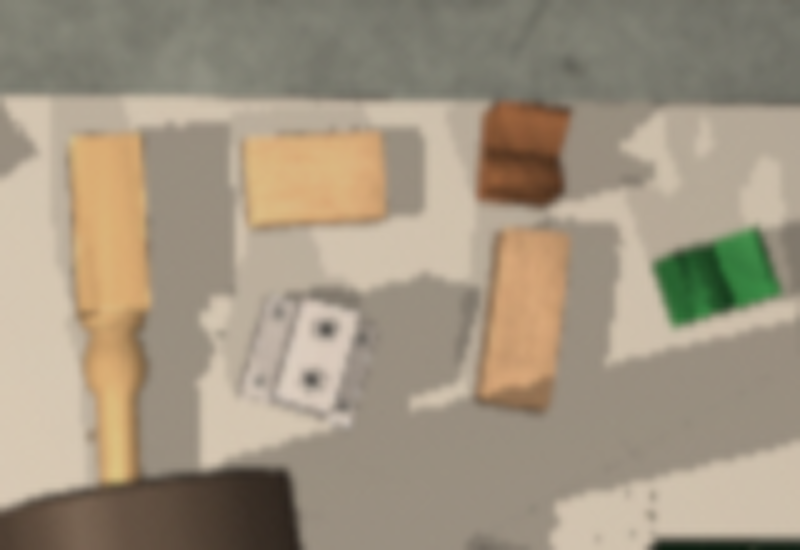

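View pics/crop2.png

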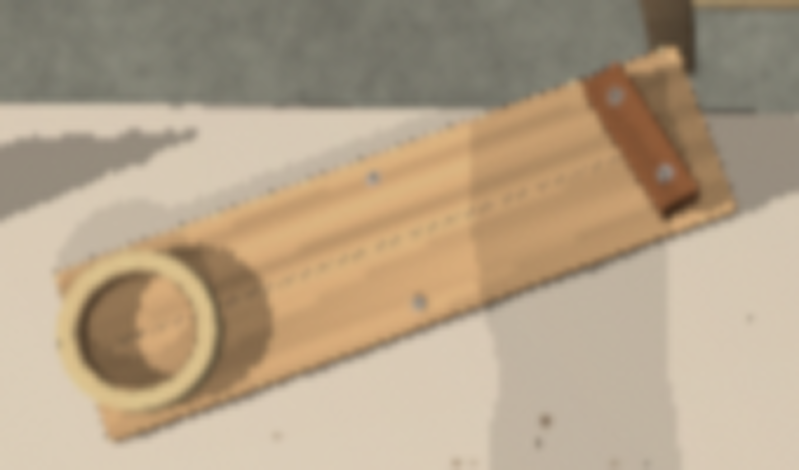

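```bash
cat >> h.py <<'E'
import pickle
def quad(c,pts,z,name=''):
    P=np.array([ray(c,u,v,z)[:2] for u,v in pts]); m=P.mean(0)
    L=[np.linalg.norm(P[i]-P[(i+1)%len(P)]) for i in range(len(P))]
    A=[np.degrees(np.arctan2(*(P[(i+1)%len(P)]-P[i])[::-1])) for i in range(len(P))]
    print(name,'ctr',m.round(4),'reach',np.hypot(*m).round(3),'L',np.round(L,3),'ang',np.round(A,1)); return P
E
python3 - <<'E'
from h import *
c=pickle.load(open('top0.pkl','rb'))
k1=lambda p:[(320+(x+.5)/5-.5,145+(y+.5)/5-.5) for x,y in p]
k2=lambda p:[(150+(x+.5)/4.7-.5,140+(y+.5)/4.7-.5) for x,y in p]
quad(c,k1([(70,133),(143,130),(150,308),(80,310)]),.044,'head')
quad(c,k1([(120,300),(118,480)]),.022,'legaxis-foot')
quad(c,k1([(245,137),(383,130),(385,217),(252,226)]),.023,'pine')
quad(c,k1([(502,230),(570,233),(546,410),(478,402)]),.031,'beech')
quad(c,k1([(488,105),(570,108),(563,196),(479,193)]),.0546,'vblock')
quad(c,k1([(303,297),(362,314),(330,417),(277,398)]),.066,'jigblock')
quad(c,k1([(327,328),(312,379)]),.066,'bushes')
quad(c,k2([(57,272),(680,48),(735,210),(112,440)]),.018,'board')
quad(c,k2([(582,83),(620,63),(697,190),(662,215)]),.068,'stop')
quad(c,k2([(122,342),(620,158)]),.018,'line')
E
```

```text
head ctr [ 0.4358 -0.1149] reach 0.451 L [0.045 0.11  0.043 0.11 ] ang [ -86.9 -177.7   92.3    3.5]
legaxis-foot ctr [ 0.3335 -0.1217] reach 0.355 L [0.111 0.111] ang [179.5  -0.5]
pine ctr [ 0.4672 -0.244 ] reach 0.527 L [0.086 0.055 0.083 0.056] ang [ -86.4 -179.3   94.6    4.2]
beech ctr [ 0.3796 -0.37  ] reach 0.53 L [0.042 0.111 0.042 0.108] ang [-91.9 171.2  83.9  -8.8]
vblock ctr [ 0.4802 -0.3673] reach 0.605 L [0.05  0.055 0.051 0.055] ang [-91.4 174.3  88.6  -6.7]
jigblock ctr [ 0.3513 -0.2382] reach 0.424 L [0.037 0.065 0.033 0.063] ang [-105.6  162.4   70.8  -14.7]
bushes ctr [ 0.3531 -0.2391] reach 0.426 L [0.032 0.032] ang [163.3 -16.7]
board ctr [0.4282 0.2177] reach 0.48 L [0.438 0.116 0.435 0.118] ang [ -69.1 -160.7  111.2   20.7]
stop ctr [0.4906 0.0563] reach 0.494 L [0.028 0.097 0.028 0.101] ang [ -61.  -148.3  126.6   31.8]
line ctr [0.4225 0.2345] reach 0.483 L [0.349 0.349] ang [-68.7 111.3]
```

View pics/wrist0.png

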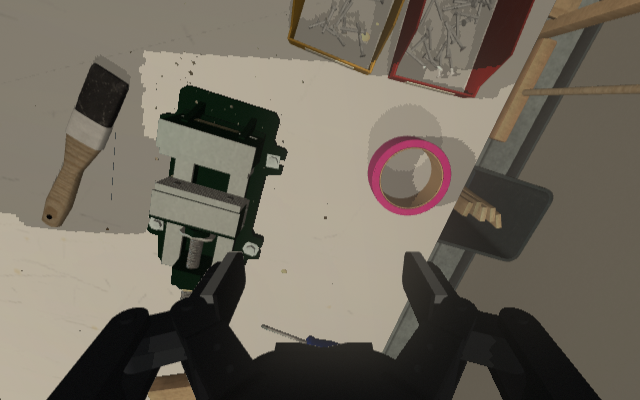

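Candidates: pine (382,181), beech (425,209), brown V-block (425,174), green look-alike (463,200, rejected), jig (381,213), leg (343,205), pink tape roll (rejected). The level choice is the beech offcut: 31+22 = 53, which matches the V-block axis. I'll move above the beech for a close look.

Request:
arm_command:
  moves:
    - [0,0,0,0.15]
    - [0,0,0,0.15]
    - [0,0,0,0.15]

```text
time: 0.45
ee_pos: [0.2, -0.6444, 0.2014]
ee_rot: [-3.141, 0.0, -0.155]
wrist_force: [0.1, -0.1, 0.2]
gripper_width: 0.0853
finger_force: 0.0
```

Request:
arm_command:
  moves:
    - [0.46,-1,0,0]
    - [0.46,-1,0,0]
    - [0.46,-1,0,0]
    - [0.46,-1,0,0]
    - [0.46,-1,0,0]

```text
time: 0.95
ee_pos: [0.291, -0.5052, 0.2015]
ee_rot: [-3.141, 0.0, -0.149]
wrist_force: [1.3, 0.3, -0.0]
gripper_width: 0.0855
finger_force: 0.0
```

Request:
arm_command:
  moves:
    - [0.46,-1,0,0]
    - [0.46,-1,0,0]
    - [0.46,-1,0,0]
    - [0.46,-1,0,0]
    - [0.46,-1,0,0]

```text
time: 1.45
ee_pos: [0.3815, -0.3671, 0.2018]
ee_rot: [-3.141, 0.0, -0.149]
wrist_force: [0.3, -0.9, -0.2]
gripper_width: 0.0852
finger_force: 0.0
```

```bash
cat >> h.py <<'E'
def plan(x,y,z,yawdeg=None):
    o=r.get_obs(); p=o['ee_pos']; s=o['ee_rot'][2]; t=0
    if yawdeg is not None:
        t=(s-np.radians(yawdeg)+np.pi)%(2*np.pi)-np.pi; s=np.radians(yawdeg)
    d=np.array([x,y,z])-p; X=np.array([np.cos(s),np.sin(s),0]);Y=np.array([np.sin(s),-np.cos(s),0])
    print('turn',round(t,3),'then',np.round([d@X/.03,d@Y/.03,-d[2]/.03],2))
E
python3 - <<'E'
from h import *
c=cam('wrist'); pickle.dump(c,open('w1.pkl','wb')); cv2.imwrite('pics/w1.png',c['color'])
o=r.get_obs(); print(o['time'],o['ee_pos'],o['ee_rot'],o['joint_positions'])
E
```

```text
1.5 [ 0.38355226 -0.36333235  0.20157703] [-3.13756040e+00 -8.03785592e-04 -1.46560281e-01] [-0.95230746 -0.03770971  1.93441019  0.003557    1.24724608  0.76391267]
```

View pics/w1.png

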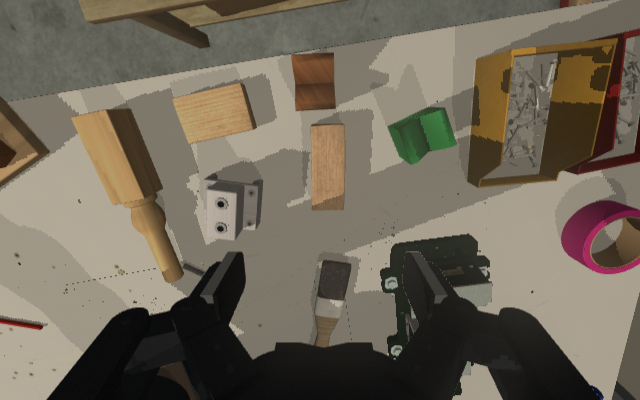

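```bash
python3 - <<'E'
from h import *
c=pickle.load(open('w1.pkl','rb')); print(proj(c,[.3835,-.363,.0]))
im=c['color']; g=cv2.resize(im[40:220,190:350],None,fx=3.75,fy=3.3,interpolation=cv2.INTER_CUBIC)
hsv=cv2.cvtColor(im,cv2.COLOR_BGR2HSV)
def rect(box,lo,hi,z,n):
    x0,y0,x1,y1=box; m=cv2.inRange(hsv,np.array(lo),np.array(hi))[y0:y1,x0:x1]
    cs,_=cv2.findContours(m,0,2); k=max(cs,key=cv2.contourArea)+np.array([x0,y0])
    b=cv2.boxPoints(cv2.minAreaRect(k)); print(b.round(1).tolist(),cv2.contourArea(k)); quad(c,b,z,n)
for p in [(330,150),(330,200),(315,70),(310,100),(300,65),(290,190),(375,190)]: print(p,hsv[p[1],p[0]])
rect((305,118,355,217),(5,70,100),(25,255,255),.031,'beech')
rect((287,45,345,115),(0,90,30),(20,255,255),.0546,'vb')
quad(c,[(311,125),(344,125),(344,210),(312,210)],.031,'beech')
quad(c,[(292,53),(334,53),(334,108),(296,108)],.0546,'vb')
E
```

```text
(np.float64(320.7399068282623), np.float64(165.17823965337598))
(330, 150) [ 16 110 174]
(330, 200) [ 15 105 124]
(315, 70) [ 13 152 111]
(310, 100) [ 12 148 110]
(300, 65) [ 12 154 124]
(290, 190) [ 20  40 128]
(375, 190) [ 20  40 128]
[[310.0, 124.0], [344.0, 124.0], [344.0, 210.0], [310.0, 210.0]] 2721.0
beech ctr [ 0.384  -0.3714] reach 0.534 L [0.041 0.111 0.045 0.111] ang [-98.6 172.8  81.4  -9.5]
[[290.79998779296875, 54.900001525878906], [332.8999938964844, 52.400001525878906], [336.29998779296875, 107.9000015258789], [294.1000061035156, 110.4000015258789]] 2156.5
vb ctr [ 0.4852 -0.3715] reach 0.611 L [0.044 0.055 0.046 0.055] ang [-95.5 175.9  84.7  -7. ]
beech ctr [ 0.3832 -0.3722] reach 0.534 L [0.039 0.109 0.042 0.109] ang [-98.6 172.8  81.4  -8.8]
vb ctr [ 0.486  -0.3722] reach 0.612 L [0.043 0.054 0.042 0.054] ang [-98.6 172.1  81.4  -6.1]
```

Request:
arm_command:
  moves:
    - [0,0.26,1,0]
    - [0,0,1,0]
    - [0,0,1,0]
    - [0,0,1,0]
    - [0,0,1,0]

```text
time: 2.0
ee_pos: [0.3797, -0.3761, 0.0507]
ee_rot: [-3.142, 0.0, -0.149]
wrist_force: [-0.2, -0.0, -0.1]
gripper_width: 0.0854
finger_force: 0.0
```

Request:
arm_command:
  moves:
    - [0,0,0.8,0]
    - [0,0,0.5,0]
    - [0,0,0.2,0]
    - [0,0,0,0]

```text
time: 2.4
ee_pos: [0.3797, -0.3761, 0.0066]
ee_rot: [-3.141, 0.001, -0.149]
wrist_force: [0.2, -0.1, 0.6]
gripper_width: 0.085
finger_force: 0.0
```

Request:
arm_command:
  moves:
    - [0,0,0,0]
    - [0,0,0,0]
    - [0,0,0,0]
    - [0,0,0,0]
    - [0,0,0,0]
  gripper: 30
  force: 40

```text
time: 2.9
ee_pos: [0.3801, -0.3764, 0.0074]
ee_rot: [3.141, -0.0, -0.149]
wrist_force: [0.1, -0.5, 0.7]
gripper_width: 0.03
finger_force: 0.0
```

Request:
arm_command:
  moves:
    - [0,0,0,0]
    - [0,0,0,0]
    - [0,0,0,0]

```text
time: 3.2
ee_pos: [0.3799, -0.3762, 0.007]
ee_rot: [-3.142, 0.0, -0.149]
wrist_force: [-0.1, -0.2, -0.7]
gripper_width: 0.0298
finger_force: 0.0
```

```bash
python3 - <<'E'
from h import *
c=cam('wrist'); pickle.dump(c,open('w2.pkl','wb')); cv2.imwrite('pics/w2.png',c['color'])
o=r.get_obs(); print(o['time'],o['ee_pos'],o['ee_rot'],o['gripper_width'],o['finger_force'])
E
```

```text
3.25 [ 0.37989372 -0.37622259  0.00700256] [-3.14157130e+00  4.40147958e-05 -1.49197700e-01] 0.029977743028747103 0.0
```

View pics/w2.png

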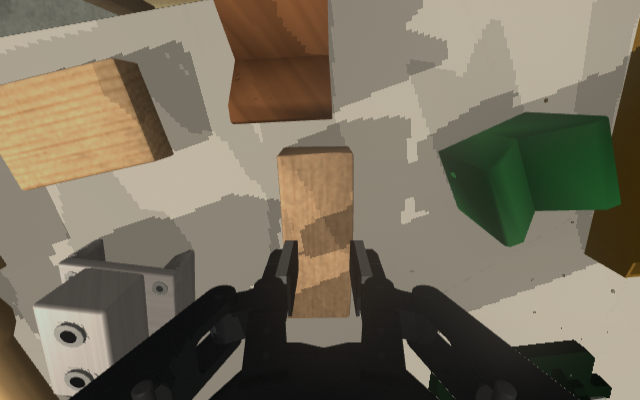

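```bash
python3 - <<'E'
from h import *
c=pickle.load(open('w2.pkl','rb')); print((-c['R'].T@c['t']).round(4))
print('tcp',proj(c,[.3799,-.3762,.007]),'grasp',proj(c,[.3799,-.3762,.026]))
for z in (0,.015,.031): quad(c,[(278,155),(353,155),(350,318),(287,318)],z,str(z))
for z in (.031,.0): print(proj(c,[.383,-.371,z]))
quad(c,[(280,150),(354,148)],.031)
for s in (1,-1):
  for z in (.0,.007,.026):
    print(s,z,proj(c,[.3799-s*.015*.148,-.3762-s*.015*.989,z]))
E
```

```text
[ 0.463  -0.3884  0.1789]
tcp (np.float64(324.1663254036769), np.float64(231.36999657474743)) grasp (np.float64(324.2246886667487), np.float64(244.96680047409947))
0 ctr [ 0.3664 -0.3691] reach 0.52 L [0.049 0.131 0.05  0.131] ang [-98.6 172.3  81.4  -8.5]
0.015 ctr [ 0.3745 -0.3707] reach 0.527 L [0.044 0.12  0.046 0.12 ] ang [-98.6 172.3  81.4  -8.5]
0.031 ctr [ 0.3831 -0.3724] reach 0.534 L [0.04  0.108 0.042 0.108] ang [-98.6 172.3  81.4  -8.5]
(np.float64(314.8820835462355), np.float64(245.6492863299008))
(np.float64(316.18905644921927), np.float64(224.02920902915616))
 ctr [ 0.4399 -0.3813] reach 0.582 L [0.039 0.039] ang [-97.1  82.9]
1 0.0 (np.float64(345.37246453116813), np.float64(226.95845979149615))
1 0.007 (np.float64(346.1314244252321), np.float64(231.34023145833052))
1 0.026 (np.float64(348.4861754409384), np.float64(244.93512805796735))
-1 0.0 (np.float64(302.92585320500854), np.float64(227.0166588552131))
-1 0.007 (np.float64(302.20474925906393), np.float64(231.39975691727994))
-1 0.026 (np.float64(299.9674998151618), np.float64(244.99846727946274))
```

The image shows beech (278..353, 150..318) lying under the pads, and the left pad hides its top. So the fingertips ride about 30 mm higher than the reported TCP. I'll re-open, centre, and go down in small steps while watching the force.

Request:
arm_command:
  moves:
    - [0.08,-0.14,0,0]
    - [0,0,0,0]
    - [0,0,0,0]
    - [0,0,0,0]
    - [0,0,0,0]
  gripper: 75

```text
time: 3.75
ee_pos: [0.3829, -0.3724, 0.007]
ee_rot: [3.142, -0.0, -0.149]
wrist_force: [0.1, -0.3, -0.5]
gripper_width: 0.0749
finger_force: 0.0
```

Request:
arm_command:
  moves:
    - [0,0,0.2,0]
    - [0,0,0.15,0]
    - [0,0,0,0]

```text
time: 4.05
ee_pos: [0.3823, -0.3717, -0.0047]
ee_rot: [-3.14, 0.002, -0.149]
wrist_force: [0.3, -0.5, -0.1]
gripper_width: 0.075
finger_force: 0.0
```

```bash
python3 - <<'E'
from h import *
c=cam('wrist'); pickle.dump(c,open('w3.pkl','wb'))
s=cam('side'); pickle.dump(s,open('s3.pkl','wb'))
o=r.get_obs(); print(o['time'],o['ee_pos'],o['wrist_force'],o['gripper_width'])
print(proj(s,o['ee_pos']),proj(s,[.383,-.3724,.031]))
u,v=map(int,proj(s,o['ee_pos']))
a=cv2.resize(s['color'][v-60:v+30,u-60:u+60],None,fx=3.3,fy=3.3,interpolation=cv2.INTER_CUBIC)
b=cv2.resize(c['color'][:,160:480],(400,500))
cv2.imwrite('pics/s3.png',np.hstack([cv2.copyMakeBorder(a,0,500-a.shape[0],0,400-a.shape[1],0),b]))
E
```

```text
4.15 [ 0.38268739 -0.37218087 -0.00392277] [-0.17414436  0.00491586 -0.23079134] 0.07500191721079623
(np.float64(360.06291182770804), np.float64(175.02417463864748)) (np.float64(360.51518975231545), np.float64(168.08406137264728))
```

View pics/s3.png

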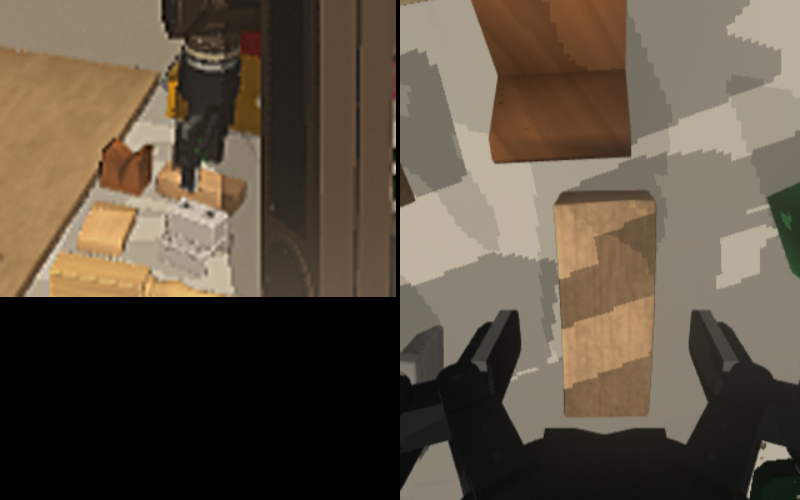

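Request:
arm_command:
  moves:
    - [0,0,0.1,0]
    - [0,0,0.1,0]
    - [0,0,0,0]

```text
time: 4.45
ee_pos: [0.3827, -0.3721, -0.01]
ee_rot: [-3.141, 0.001, -0.149]
wrist_force: [0.9, -0.7, 0.5]
gripper_width: 0.0747
finger_force: 0.0
```

Request:
arm_command:
  moves:
    - [0,0,0.1,0]
    - [0,0,0.1,0]
    - [0,0,0,0]

```text
time: 4.75
ee_pos: [0.3826, -0.3721, -0.016]
ee_rot: [-3.141, 0.001, -0.149]
wrist_force: [-0.8, -0.3, 0.7]
gripper_width: 0.0749
finger_force: 0.0
```

Request:
arm_command:
  moves:
    - [0,0,0,0]
    - [0,0,0,0]
    - [0,0,0,0]
    - [0,0,0,0]
    - [0,0,0,0]
  gripper: 30
  force: 40

```text
time: 5.25
ee_pos: [0.3831, -0.3727, -0.0152]
ee_rot: [3.141, -0.001, -0.149]
wrist_force: [0.0, 0.1, 0.8]
gripper_width: 0.0426
finger_force: 42.8
```

Request:
arm_command:
  moves:
    - [0,0,-0.9,0]
    - [0,0,-0.9,0]
    - [0,0,-0.9,0]
    - [0,0,-0.9,0]
    - [0,0,-0.9,0]

```text
time: 5.75
ee_pos: [0.3825, -0.3719, 0.12]
ee_rot: [-3.141, 0.001, -0.149]
wrist_force: [-0.5, -0.1, -1.0]
gripper_width: 0.0427
finger_force: 42.6
```

Request:
arm_command:
  moves:
    - [0,0,0,-0.13]
    - [0,0,0,-0.13]
    - [0,0,0,-0.13]
    - [0,0,0,-0.126]
    - [0,0,0,0]

```text
time: 6.25
ee_pos: [0.3826, -0.372, 0.119]
ee_rot: [-3.141, 0.0, 0.367]
wrist_force: [-0.3, 0.5, -1.0]
gripper_width: 0.0427
finger_force: 42.5
```

Request:
arm_command:
  moves:
    - [0.5,-0.85,0,0]
    - [0.5,-0.85,0,0]
    - [0.5,-0.85,0,0]
    - [0.5,-0.85,0,0]
    - [0.5,-0.85,0,0]

```text
time: 6.75
ee_pos: [0.407, -0.2252, 0.1192]
ee_rot: [-3.141, 0.0, 0.363]
wrist_force: [-0.2, -0.6, -0.2]
gripper_width: 0.0428
finger_force: 42.6
```

Request:
arm_command:
  moves:
    - [0.5,-0.85,0,0]
    - [0.5,-0.85,0,0]
    - [0.5,-0.85,0,0]
    - [0.5,-0.85,0,0]
    - [0.5,-0.85,0,0]

```text
time: 7.25
ee_pos: [0.4313, -0.0793, 0.1193]
ee_rot: [-3.141, 0.0, 0.363]
wrist_force: [-0.5, -0.1, -1.3]
gripper_width: 0.0427
finger_force: 42.6
```

Request:
arm_command:
  moves:
    - [0.5,-0.85,0,0]
    - [0.5,-0.85,0,0]
    - [0.5,-0.85,0,0]
    - [0.5,-0.85,0,0]
    - [0,0,0,0]

```text
time: 7.75
ee_pos: [0.4507, 0.0387, 0.1193]
ee_rot: [-3.141, 0.0, 0.368]
wrist_force: [0.4, -0.2, -1.0]
gripper_width: 0.0427
finger_force: 42.6
```

```bash
python3 - <<'E'
from h import *
c=cam('wrist'); pickle.dump(c,open('w4.pkl','wb')); t=cam('top'); pickle.dump(t,open('t4.pkl','wb'))
o=r.get_obs(); print(o['time'],o['ee_pos'],o['ee_rot'][2],o['gripper_width'],o['finger_force'])
b=cv2.resize(t['color'][130:260,110:430],(640,260),interpolation=cv2.INTER_CUBIC)
plan(.4637,.125,.12,21)
cv2.imwrite('pics/w4.png',np.vstack([c['color'][:330],b]))
E
```

```text
7.85 [0.45061064 0.03646671 0.11925165] 0.36673672549452485 0.04266597327387165 42.5790274143219
turn 0.0 then [ 1.46 -2.6  -0.02]
```

View pics/w4.png

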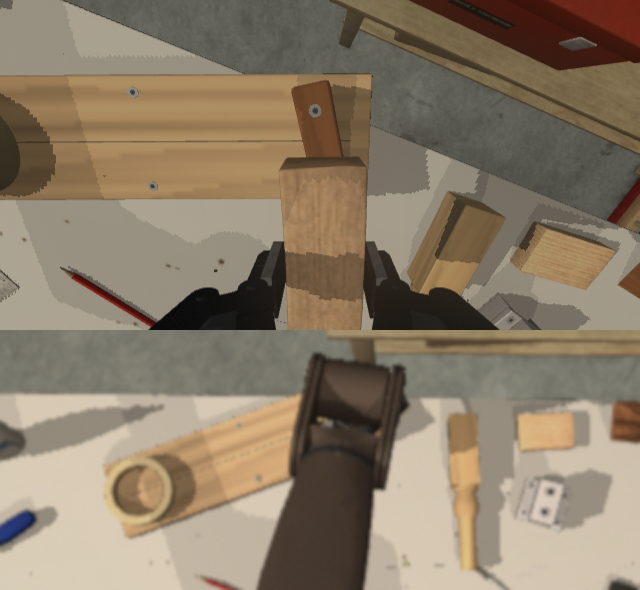

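```bash
python3 - <<'E'
from h import *
c=pickle.load(open('w4.pkl','rb')); t=pickle.load(open('t4.pkl','rb'))
print('line'); quad(c,[(50,141.5),(285,140)],.018)
quad(c,[(20,76),(365,74.5)],.018,'topedge'); quad(c,[(20,200),(270,199)],.018,'botedge')
print(ray(c,371,74.5,.018))
P=quad(c,[(292,88),(306,158)],.068,'stopL'); P=quad(c,[(330,82),(344,156)],.068,'stopR'); print(ray(c,292,88,.068),ray(c,330,82,.068))
print('screw',ray(c,315,110,.068))
# tape ring in t4: crop 130:260,110:430 scale2 -> circle centre(139,490-330)
print('tape',ray(t,110+139/2,130+160/2,.024))
q=[(282,170),(366,168),(362,325),(288,325)]
for z in (.13,.14,.15,.16,.17): quad(c,q,z,f'beechheld {z}')
E
```

```text
line
 ctr [0.4408 0.198 ] reach 0.483 L [0.229 0.229] ang [-68.6 111.4]
topedge ctr [0.5074 0.188 ] reach 0.541 L [0.312 0.312] ang [-68.8 111.2]
botedge ctr [0.3718 0.2085] reach 0.426 L [0.261 0.261] ang [-68.7 111.3]
[0.56583244 0.03743802 0.018     ]
stopL ctr [0.5065 0.0807] reach 0.513 L [0.054 0.054] ang [-148.9   31.1]
stopR ctr [0.5198 0.0541] reach 0.523 L [0.057 0.057] ang [-147.   33.]
[0.52946531 0.09456073 0.068     ] [0.54352851 0.06953557 0.068     ]
screw [0.52090591 0.07300145 0.068     ]
tape [0.36603827 0.38368696 0.024     ]
beechheld 0.13 ctr [0.4398 0.034 ] reach 0.441 L [0.05  0.117 0.054 0.116] ang [ -67.6 -157.6  111.1   20.4]
beechheld 0.14 ctr [0.4453 0.0362] reach 0.447 L [0.047 0.109 0.051 0.108] ang [ -67.6 -157.6  111.1   20.4]
beechheld 0.15 ctr [0.4509 0.0384] reach 0.453 L [0.044 0.102 0.047 0.101] ang [ -67.6 -157.6  111.1   20.4]
beechheld 0.16 ctr [0.4564 0.0405] reach 0.458 L [0.041 0.095 0.044 0.094] ang [ -67.6 -157.6  111.1   20.4]
beechheld 0.17 ctr [0.462  0.0427] reach 0.464 L [0.037 0.088 0.041 0.087] ang [ -67.6 -157.6  111.1   20.4]
```

Request:
arm_command:
  moves:
    - [0.54,-0.88,0,-0.005]
    - [0.54,-0.88,0,0]
    - [0.53,-0.89,0,0]
    - [0,0,0,0]

```text
time: 8.25
ee_pos: [0.4676, 0.129, 0.1196]
ee_rot: [-3.141, -0.0, 0.372]
wrist_force: [-0.5, -0.0, -1.5]
gripper_width: 0.0426
finger_force: 42.6
```

Request:
arm_command:
  moves:
    - [0,0,0.8,0]
    - [0,0,0.8,0]
    - [0,0,0.8,0]
    - [0,0,0.8,0]
    - [0,0,0,0]

```text
time: 8.75
ee_pos: [0.4639, 0.126, 0.0201]
ee_rot: [-3.139, 0.008, 0.369]
wrist_force: [-0.4, -0.7, -1.2]
gripper_width: 0.0423
finger_force: 42.5
```

```bash
python3 - <<'E'
from h import *
o=r.get_obs(); print(o['ee_pos'],o['ee_rot'],o['wrist_force']); plan(.4668,.1281,.004,21.3)
E
```

```text
[0.46385757 0.12599818 0.02008693] [-3.13949039  0.0080046   0.36910434] [-0.40340125 -0.65968525 -1.22487348]
turn -0.003 then [ 0.12 -0.03  0.54]
```

Request:
arm_command:
  moves:
    - [0,0,0.3,0]
    - [0,0,0.2,0]
    - [0,0,0.1,0]
    - [0,0,0,0]

```text
time: 9.15
ee_pos: [0.4674, 0.1276, 0.0057]
ee_rot: [3.141, -0.0, 0.372]
wrist_force: [-0.4, 1.0, -1.6]
gripper_width: 0.0426
finger_force: 42.6
```

Request:
arm_command:
  moves:
    - [0,0,0.05,0]
    - [0,0,0,0]
    - [0,0,0,0]

```text
time: 9.45
ee_pos: [0.4674, 0.1278, 0.0043]
ee_rot: [3.141, -0.001, 0.372]
wrist_force: [-0.4, -0.6, -1.1]
gripper_width: 0.0426
finger_force: 42.6
```

Request:
arm_command:
  moves:
    - [0,0,0.04,0]
    - [0,0,0,0]
    - [0,0,0,0]

```text
time: 9.75
ee_pos: [0.4672, 0.1277, 0.0028]
ee_rot: [-3.142, -0.0, 0.372]
wrist_force: [-0.3, -0.1, -0.9]
gripper_width: 0.0424
finger_force: 42.6
```

Request:
arm_command:
  moves:
    - [0,0,0.03,0]
    - [0,0,0,0]
    - [0,0,0,0]

```text
time: 10.05
ee_pos: [0.4671, 0.1277, 0.0028]
ee_rot: [-3.141, 0.001, 0.372]
wrist_force: [-2.9, -0.5, 6.6]
gripper_width: 0.0428
finger_force: 43.4
```

Request:
arm_command:
  moves:
    - [0,0,0,0]
    - [0,0,0,0]
    - [0,0,0,0]
    - [0,0,0,0]
  gripper: 60

```text
time: 10.45
ee_pos: [0.4671, 0.1277, 0.0018]
ee_rot: [-3.142, 0.0, 0.372]
wrist_force: [0.2, 0.3, -0.2]
gripper_width: 0.0602
finger_force: 0.0
```

Request:
arm_command:
  moves:
    - [0,0,-0.3,0]
    - [0,0,-0.8,0]
    - [0,0,-1,0]
    - [0,0,-1,0]
    - [0,0,-1,0]

```text
time: 10.95
ee_pos: [0.4671, 0.1277, 0.1267]
ee_rot: [3.141, -0.0, 0.372]
wrist_force: [-0.4, -0.2, 1.1]
gripper_width: 0.0598
finger_force: 0.0
```

Request:
arm_command:
  moves:
    - [-0.5,0,0,0.1]
    - [-0.5,0,0,0.1]
    - [0,0,0,0.1]
    - [0,0,0,0.1]
    - [0,0,0,0]
  gripper: 80

```text
time: 11.45
ee_pos: [0.4388, 0.1182, 0.1256]
ee_rot: [-3.142, -0.001, -0.028]
wrist_force: [0.0, -0.3, -0.1]
gripper_width: 0.0797
finger_force: 0.0
```

```bash
python3 - <<'E'
from h import *
c=cam('wrist'); pickle.dump(c,open('w5.pkl','wb'));cv2.imwrite('pics/w5.png',c['color'])
plan(.4852,-.3715,.12,-4)
E
```

```text
turn 0.044 then [ 2.68 16.18  0.18]
```

View pics/w5.png

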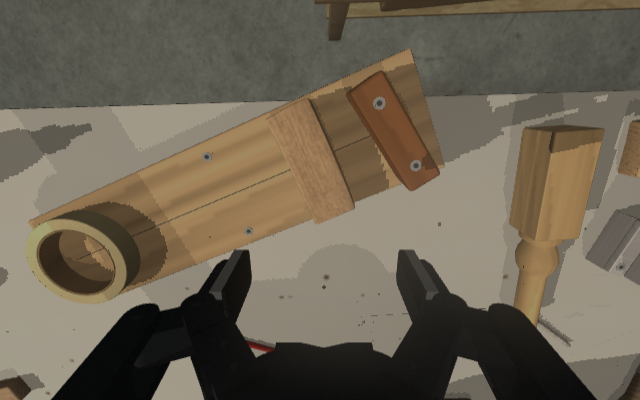

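Request:
arm_command:
  moves:
    - [0,0,0,0.05]
    - [0.04,0.95,0,0]
    - [0.04,0.95,0,0]
    - [0.04,0.95,0,0]
    - [0.04,0.95,0,0]

```text
time: 12.0
ee_pos: [0.4346, 0.0033, 0.1252]
ee_rot: [3.142, -0.0, -0.075]
wrist_force: [0.1, -0.6, 0.4]
gripper_width: 0.0796
finger_force: 0.0
```

Request:
arm_command:
  moves:
    - [0.04,0.95,0,0]
    - [0.04,0.95,0,0]
    - [0.04,0.95,0,0]
    - [0.04,0.95,0,0]
    - [0.04,0.95,0,0]

```text
time: 12.5
ee_pos: [0.4294, -0.1395, 0.1252]
ee_rot: [3.141, -0.0, -0.076]
wrist_force: [0.6, 0.3, -1.5]
gripper_width: 0.08
finger_force: 0.0
```

Request:
arm_command:
  moves:
    - [0.04,0.95,0,0]
    - [0.04,0.95,0,0]
    - [0.04,0.95,0,0]
    - [0.04,0.95,0,0]
    - [0.04,0.95,0,0]

```text
time: 13.0
ee_pos: [0.4243, -0.2821, 0.1251]
ee_rot: [3.142, -0.0, -0.076]
wrist_force: [0.8, 0.4, 0.6]
gripper_width: 0.0802
finger_force: 0.0
```

Request:
arm_command:
  moves:
    - [0.04,0.95,0,0]
    - [0.04,0.95,0,0]
    - [0.04,0.95,0,0]
    - [0,0,0,0]
    - [0,0,0,0]

```text
time: 13.5
ee_pos: [0.4211, -0.3664, 0.1248]
ee_rot: [-3.141, 0.0, -0.078]
wrist_force: [-0.0, -0.1, -0.1]
gripper_width: 0.0803
finger_force: 0.0
```

```bash
python3 - <<'E'
from h import *
c=pickle.load(open('w5.pkl','rb'))
quad(c,[(268,117),(306,98),(355,209),(318,222)],.049,'beech')
quad(c,[(348,93),(407,190)],.068,'stopface'); quad(c,[(135,233),(275,175.5)],.018,'line'); print(ray(c,370,136,.018))
c=cam('wrist'); pickle.dump(c,open('w6.pkl','wb'));cv2.imwrite('pics/w6.png',c['color'])
o=r.get_obs(); print(o['ee_pos'],o['ee_rot'])
print(proj(c,[.4852,-.3715,.0546]))
E
```

```text
beech ctr [0.4684 0.1272] reach 0.485 L [0.036 0.11  0.038 0.107] ang [ -66.7 -157.5  109.3   21.6]
stopface ctr [0.4883 0.0716] reach 0.494 L [0.095 0.095] ang [-147.6   32.4]
line ctr [0.4211 0.2493] reach 0.489 L [0.173 0.173] ang [-69.2 110.8]
[0.48919342 0.07121793 0.018     ]
[ 0.42110535 -0.36567208  0.12463132] [-3.14043280e+00  6.11662155e-04 -7.72942174e-02]
(np.float64(324.0926676965731), np.float64(125.89143161695657))
```

View pics/w6.png

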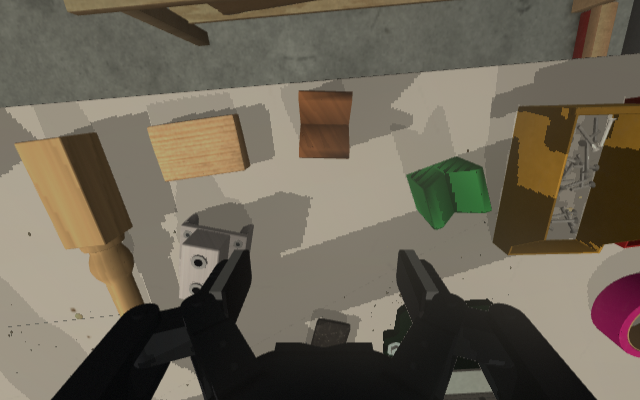

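Request:
arm_command:
  moves:
    - [0.72,0.05,0,0]
    - [0.72,0,0,0]
    - [0.71,0,0.9,0]
    - [0,0,0.9,0]
    - [0,0,0.9,0]
  gripper: 75

```text
time: 14.05
ee_pos: [0.4864, -0.3713, 0.0433]
ee_rot: [3.142, -0.0, -0.075]
wrist_force: [-0.6, -0.3, -0.4]
gripper_width: 0.0752
finger_force: 0.0
```

Request:
arm_command:
  moves:
    - [0,0,0.9,0]
    - [0,0,0.7,0]
    - [0,0,0.4,0]
    - [0,0,0,0]

```text
time: 14.45
ee_pos: [0.4845, -0.3707, -0.018]
ee_rot: [-3.139, 0.003, -0.077]
wrist_force: [0.1, 0.5, 0.2]
gripper_width: 0.0748
finger_force: 0.0
```

Request:
arm_command:
  moves:
    - [0,0,0.1,0]
    - [0,0,0.1,0]
    - [0,0,0.1,0]
    - [0,0,0,0]

```text
time: 14.85
ee_pos: [0.4855, -0.373, -0.0248]
ee_rot: [3.141, -0.0, -0.078]
wrist_force: [0.1, 0.5, 0.6]
gripper_width: 0.075
finger_force: 0.0
```

Request:
arm_command:
  moves:
    - [0,0,0,0]
    - [0,0,0,0]
    - [0,0,0,0]
    - [0,0,0,0]
    - [0,0,0,0]
  gripper: 30
  force: 40

```text
time: 15.35
ee_pos: [0.4857, -0.3733, -0.0246]
ee_rot: [3.141, -0.001, -0.078]
wrist_force: [-0.0, -1.1, 2.9]
gripper_width: 0.0437
finger_force: 42.5
```

Request:
arm_command:
  moves:
    - [0,0,-0.6,0]
    - [0,0,-1,0]
    - [0,0,-1,0]
    - [0,0,-1,0]
    - [0,0,-1,0]

```text
time: 15.85
ee_pos: [0.4848, -0.3723, 0.1132]
ee_rot: [-3.14, 0.001, -0.078]
wrist_force: [0.4, 0.1, -0.8]
gripper_width: 0.0438
finger_force: 42.2
```

Request:
arm_command:
  moves:
    - [0,0,-0.4,-0.15]
    - [0,0,0,-0.15]
    - [0,0,0,-0.15]
    - [0,0,0,0]
    - [0,0,0,0]

```text
time: 16.35
ee_pos: [0.485, -0.3725, 0.1242]
ee_rot: [-3.14, 0.001, 0.369]
wrist_force: [-0.9, 0.0, -2.2]
gripper_width: 0.0434
finger_force: 42.3
```

Request:
arm_command:
  moves:
    - [0.25,-0.92,0,0]
    - [0.25,-0.92,0,0]
    - [0.25,-0.92,0,0]
    - [0.25,-0.92,0,0]
    - [0.25,-0.92,0,0]

```text
time: 16.85
ee_pos: [0.4698, -0.2295, 0.1245]
ee_rot: [-3.141, 0.0, 0.369]
wrist_force: [-0.1, -0.0, -0.5]
gripper_width: 0.0432
finger_force: 42.2
```

Request:
arm_command:
  moves:
    - [0.25,-0.92,0,0]
    - [0.25,-0.92,0,0]
    - [0.25,-0.92,0,0]
    - [0.25,-0.92,0,0]
    - [0.25,-0.92,0,0]

```text
time: 17.35
ee_pos: [0.4546, -0.0873, 0.1247]
ee_rot: [-3.141, 0.0, 0.369]
wrist_force: [0.3, 0.6, -1.2]
gripper_width: 0.0437
finger_force: 42.2
```

Request:
arm_command:
  moves:
    - [0.25,-0.92,0,0]
    - [0.25,-0.92,0,0]
    - [0.25,-0.92,0,0]
    - [0.25,-0.92,0,0]
    - [0.25,-0.92,0,0]

```text
time: 17.85
ee_pos: [0.4394, 0.0548, 0.1247]
ee_rot: [-3.141, 0.0, 0.369]
wrist_force: [-0.4, 0.1, -0.8]
gripper_width: 0.0438
finger_force: 42.2
```

Request:
arm_command:
  moves:
    - [0.25,-0.92,0,0]
    - [0.25,-0.92,0,0]
    - [0.25,-0.92,0,0]
    - [0.25,-0.92,0,0]
    - [0.25,-0.92,0,0]

```text
time: 18.35
ee_pos: [0.4242, 0.197, 0.1247]
ee_rot: [-3.142, 0.0, 0.369]
wrist_force: [1.8, -0.2, -1.3]
gripper_width: 0.0436
finger_force: 42.2
```

Request:
arm_command:
  moves:
    - [0.25,-0.9,0,0]
    - [0.25,-0.9,0,0]
    - [0,0,0,0]
    - [0,0,0,0]
    - [0,0,0,0]

```text
time: 18.85
ee_pos: [0.4189, 0.2509, 0.1246]
ee_rot: [3.141, 0.001, 0.37]
wrist_force: [0.3, -0.9, -1.8]
gripper_width: 0.0436
finger_force: 42.2
```

```bash
python3 - <<'E'
from h import *
c=cam('wrist'); pickle.dump(c,open('w7.pkl','wb'));cv2.imwrite('pics/w7.png',c['color'])
o=r.get_obs(); print(o['ee_pos'],o['ee_rot'],o['gripper_width']);plan(.4188,.2510,-.0066,21.3)
E
```

```text
[0.41899409 0.25078434 0.12470873] [3.14131124e+00 5.34846570e-04 3.70068210e-01] 0.04349940858805706
turn -0.002 then [-0.   -0.01  4.38]
```

View pics/w7.png

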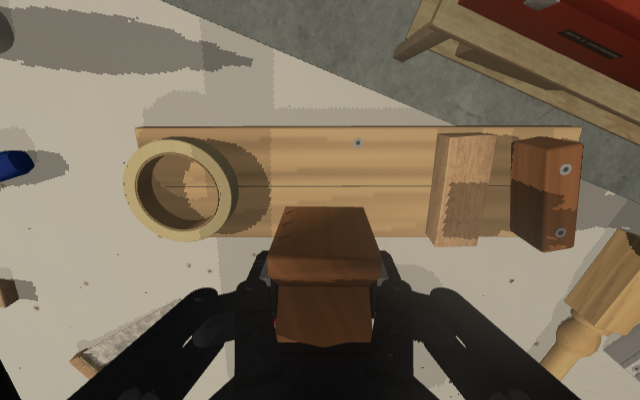

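```bash
python3 - <<'E'
from h import *
c=pickle.load(open('w7.pkl','rb')); B=np.array([.4308,.2203]); d=np.array([.3633,-.9317]); n=np.array([.9317,.3633])
def rep(s,u,v,z): p=ray(c,u,v,z)[:2]; print(s,p.round(4),'along',((p-B)@d).round(4),'across',((p-B)@n).round(4))
rep('groove',325,283,.184)
rep('V front edge',325,207,.2042); rep('V back',325,344,.2042)
rep('V Lf',287,207,.2042);rep('V Rf',362,207,.2042)
rep('grooveL',270,282,.184);rep('grooveR',379,284,.184)
rep('line',290,185.5,.018); rep('line',420,185.5,.018)
rep('bd',135.5,127,.018);rep('bd',582,126,.018);
for u,v in [(440,134),(495,133),(477,245),(430,246)]: rep('beech',u,v,.049)
for u,v in [(525,137),(583,147),(573,249),(545,250)]: rep('stop',u,v,.068)
E
```

```text
groove [0.4208 0.2512] along -0.0324 across 0.0019
V front edge [0.4644 0.2682] along -0.0325 across 0.0487
V back [0.4057 0.2454] along -0.0325 across -0.0143
V Lf [0.4595 0.2808] along -0.046 across 0.0487
V Rf [0.4691 0.256 ] along -0.0193 across 0.0487
grooveL [0.4118 0.2759] along -0.0587 across 0.0025
grooveR [0.4296 0.2268] along -0.0065 across 0.0013
line [0.407  0.2841] along -0.0681 across 0.001
line [0.4561 0.1575] along 0.0677 across 0.0007
bd [0.409 0.444] along -0.2163 across 0.0609
bd [0.5669 0.0385] along 0.2188 across 0.0608
beech [0.5088 0.1769] along 0.0688 across 0.0569
beech [0.5269 0.1325] along 0.1167 across 0.0576
beech [0.4259 0.0891] along 0.1204 across -0.0523
beech [0.4079 0.1325] along 0.0735 across -0.0533
stop [0.5307 0.1196] along 0.1301 across 0.0565
stop [0.541  0.0707] along 0.1794 across 0.0483
stop [0.4599 0.0185] along 0.1986 across -0.0462
stop [0.4496 0.0421] along 0.1728 across -0.0472
```

Request:
arm_command:
  moves:
    - [0,0,0.8,0]
    - [0,0,1,0]
    - [0,0,1,0]
    - [0,0,0.9,0]
    - [0,0,0.4,0]

```text
time: 19.4
ee_pos: [0.4173, 0.25, -0.0006]
ee_rot: [-3.142, 0.005, 0.37]
wrist_force: [0.4, -0.3, -1.4]
gripper_width: 0.0439
finger_force: 42.2
```

Request:
arm_command:
  moves:
    - [0,0,0.1,0]
    - [0,0,0,0]
    - [0,0,0.08,0]
    - [0,0,0,0]
    - [0,0,0,0]

```text
time: 19.9
ee_pos: [0.4197, 0.2519, -0.0025]
ee_rot: [3.142, -0.002, 0.372]
wrist_force: [0.1, -0.9, -1.5]
gripper_width: 0.0433
finger_force: 42.2
```

Request:
arm_command:
  moves:
    - [0,0,0.05,0]
    - [0,0,0,0]
    - [0,0,0.04,0]
    - [0,0,0,0]
    - [0,0,0,0]

```text
time: 20.4
ee_pos: [0.4189, 0.2516, -0.0063]
ee_rot: [-3.142, 0.0, 0.372]
wrist_force: [-0.5, 0.3, -1.0]
gripper_width: 0.0434
finger_force: 42.2
```

Request:
arm_command:
  moves:
    - [0,0,0.04,0]
    - [0,0,0,0]
    - [0,0,0,0]

```text
time: 20.7
ee_pos: [0.4192, 0.2517, -0.0067]
ee_rot: [3.142, 0.0, 0.372]
wrist_force: [-2.4, -0.3, 6.6]
gripper_width: 0.0434
finger_force: 42.8
```

Request:
arm_command:
  moves:
    - [0,0,0,0]
    - [0,0,0,0]
    - [0,0,0,0]
    - [0,0,0,0]
  gripper: 62

```text
time: 21.1
ee_pos: [0.419, 0.2516, -0.0075]
ee_rot: [-3.142, -0.0, 0.372]
wrist_force: [-0.2, 0.2, 0.1]
gripper_width: 0.0622
finger_force: 0.0
```

Request:
arm_command:
  moves:
    - [0,0,-0.3,0]
    - [0,0,-0.8,0]
    - [0,0,-1,0]
    - [0,0,-1,0]
    - [0,0,-1,0]

```text
time: 21.6
ee_pos: [0.4189, 0.2516, 0.1174]
ee_rot: [3.142, -0.001, 0.372]
wrist_force: [0.3, -0.1, -0.3]
gripper_width: 0.0622
finger_force: 0.0
```

Request:
arm_command:
  moves:
    - [0,0,-0.3,-0.147]
    - [0,0,0,-0.147]
    - [0,0,0,-0.147]
    - [0,0,0,-0.147]
    - [0,0,0,-0.147]
  gripper: 80

```text
time: 22.1
ee_pos: [0.4191, 0.2517, 0.1253]
ee_rot: [3.141, -0.001, 1.113]
wrist_force: [-0.4, 0.3, -0.3]
gripper_width: 0.0802
finger_force: 0.0
```

Request:
arm_command:
  moves:
    - [0,0,0,-0.147]
    - [0,0,0,-0.147]
    - [0,0,0,-0.147]
    - [0,0,0,-0.147]
    - [0,0,0,-0.147]

```text
time: 22.6
ee_pos: [0.4191, 0.2517, 0.1253]
ee_rot: [3.141, -0.0, 1.848]
wrist_force: [0.4, 0.8, -0.1]
gripper_width: 0.0801
finger_force: 0.0
```

Request:
arm_command:
  moves:
    - [0,0,0,-0.147]
    - [0,0,0,-0.147]
    - [0,0,0,-0.147]
    - [0,0,0,-0.147]
    - [0,0,0,-0.147]

```text
time: 23.1
ee_pos: [0.4191, 0.2517, 0.1253]
ee_rot: [3.141, 0.0, 2.583]
wrist_force: [-0.1, -0.7, -0.3]
gripper_width: 0.08
finger_force: 0.0
```

Request:
arm_command:
  moves:
    - [0,0,0,-0.147]
    - [0,0,0,-0.147]
    - [0,0,0,-0.147]
    - [0,0,0,-0.147]
    - [0,0,0,0]

```text
time: 23.6
ee_pos: [0.4191, 0.2517, 0.1252]
ee_rot: [3.141, 0.001, -3.119]
wrist_force: [-0.4, 0.1, 0.5]
gripper_width: 0.08
finger_force: 0.0
```

Request:
arm_command:
  moves:
    - [-0.06,-0.94,0,0]
    - [-0.06,-0.94,0,0]
    - [-0.06,-0.94,0,0]
    - [-0.06,-0.94,0,0]
    - [-0.06,-0.94,0,0]

```text
time: 24.1
ee_pos: [0.4313, 0.1098, 0.1251]
ee_rot: [-3.142, 0.001, -3.122]
wrist_force: [0.3, -1.2, 0.1]
gripper_width: 0.0801
finger_force: 0.0
```

Request:
arm_command:
  moves:
    - [-0.06,-0.94,0,0]
    - [-0.06,-0.94,0,0]
    - [-0.06,-0.94,0,0]
    - [-0.06,-0.94,0,0]
    - [-0.06,-0.94,0,0]

```text
time: 24.6
ee_pos: [0.4436, -0.031, 0.1251]
ee_rot: [-3.141, 0.001, -3.122]
wrist_force: [0.0, -0.8, -0.6]
gripper_width: 0.0798
finger_force: 0.0
```

Request:
arm_command:
  moves:
    - [-0.06,-0.94,0,0]
    - [-0.06,-0.94,0,0]
    - [-0.06,-0.94,0,0]
    - [0,0,0,0]
    - [0,0,0,0]

```text
time: 25.1
ee_pos: [0.4508, -0.1145, 0.1248]
ee_rot: [3.141, 0.0, -3.122]
wrist_force: [-0.1, 0.5, -0.2]
gripper_width: 0.0801
finger_force: 0.0
```

```bash
python3 - <<'E'
from h import *
c=cam('wrist'); pickle.dump(c,open('w8.pkl','wb'));cv2.imwrite('pics/w8.png',c['color'])
o=r.get_obs(); print(o['time'],o['ee_pos'],o['ee_rot'],o['joint_positions'])
E
```

```text
25.15 [ 0.45069008 -0.11386596  0.12464254] [ 3.14101342e+00 -2.33172854e-04 -3.12030840e+00] [-4.66516561e-01 -1.06932758e-01  2.14749653e+00  4.51170821e-04
  1.10150638e+00 -2.05880121e+00]
```

View pics/w8.png

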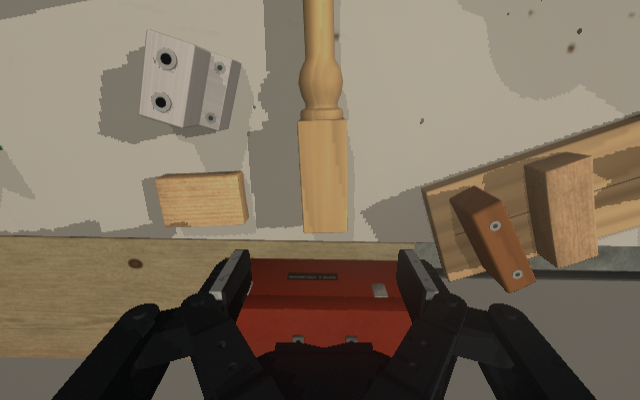

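```bash
python3 - <<'E'
from h import *
c=pickle.load(open('w8.pkl','rb'))
hsv=cv2.cvtColor(c['color'],cv2.COLOR_BGR2HSV); print(hsv[180,320],hsv[180,290],hsv[180,360],hsv[180,346],hsv[235,320])
quad(c,[(300,121),(347,121),(348,232),(303,232)],.044,'head')
m=cv2.inRange(hsv,(10,85,110),(25,255,255))[115:240,290:365]
for row in (10,30,50,70,90,110): 
    x=np.where(m[row])[0]; print(row+115,290+x.min() if len(x) else 0,290+x.max() if len(x) else 0)
quad(c,[(323,125),(319,5)],.022,'footaxis')
print((-c['R'].T@c['t']))
E
```

```text
[ 17 121 177] [ 20  41 123] [ 20  42 170] [ 19 110 178] [ 19  42 150]
head ctr [ 0.4376 -0.1134] reach 0.452 L [0.041 0.108 0.045 0.108] ang [  91.1    3.2  -89.  -178.9]
125 297 346
145 299 346
165 300 346
185 301 346
205 302 346
225 303 346
footaxis ctr [ 0.3397 -0.1183] reach 0.36 L [0.099 0.099] ang [-177.    3.]
[ 0.36748797 -0.11595478  0.29672082]
```

Request:
arm_command:
  moves:
    - [0,0,0,-0.02]
    - [0.55,0.05,0,0]
    - [0.55,0,0.9,0]
    - [0,0,0.9,0]
    - [0,0,0.9,0]
  gripper: 75

```text
time: 25.65
ee_pos: [0.4177, -0.1133, 0.0431]
ee_rot: [-3.141, 0.001, -3.097]
wrist_force: [-0.5, 0.0, 0.0]
gripper_width: 0.075
finger_force: 0.0
```

Request:
arm_command:
  moves:
    - [0,0,0.9,0]
    - [0,0,0.7,0]
    - [0,0,0.35,0]
    - [0,0,0.1,0]
    - [0,0,0,0]

```text
time: 26.15
ee_pos: [0.4182, -0.114, -0.0176]
ee_rot: [-3.141, 0.0, -3.098]
wrist_force: [1.0, -0.0, -0.5]
gripper_width: 0.0751
finger_force: 0.0
```

Request:
arm_command:
  moves:
    - [0,0,0,0]
    - [0,0,0,0]
    - [0,0,0,0]
    - [0,0,0,0]
    - [0,0,0,0]
  gripper: 30
  force: 70

```text
time: 26.65
ee_pos: [0.4193, -0.115, -0.0165]
ee_rot: [-3.14, 0.003, -3.098]
wrist_force: [0.4, 0.9, 6.0]
gripper_width: 0.0429
finger_force: 72.6
```

Request:
arm_command:
  moves:
    - [0,0,-0.5,0]
    - [0,0,-1,0]
    - [0,0,-1,0]
    - [0,0,-1,0]
    - [0,0,-1,0]

```text
time: 27.15
ee_pos: [0.4169, -0.1137, 0.1174]
ee_rot: [3.141, -0.001, -3.099]
wrist_force: [0.2, -0.6, -2.5]
gripper_width: 0.0429
finger_force: 71.6
```

Request:
arm_command:
  moves:
    - [0,0,-0.4,0.08]
    - [0,0,0,0.13]
    - [0,0,0,0.13]
    - [0,0,0,0.13]
    - [0,0,0,0.13]

```text
time: 27.65
ee_pos: [0.417, -0.1138, 0.1282]
ee_rot: [-3.142, -0.002, 2.579]
wrist_force: [0.1, 0.9, -1.5]
gripper_width: 0.0434
finger_force: 71.9
```

Request:
arm_command:
  moves:
    - [0,0,0,0.13]
    - [0,0,0,0.13]
    - [0,0,0,0.13]
    - [0,0,0,0.13]
    - [0,0,0,0.123]

```text
time: 28.15
ee_pos: [0.4169, -0.1138, 0.1281]
ee_rot: [-3.14, -0.002, 1.936]
wrist_force: [-0.4, -0.8, -2.3]
gripper_width: 0.0431
finger_force: 71.9
```

Request:
arm_command:
  moves:
    - [0.84,0.49,0,0]
    - [0.84,0.49,0,0]
    - [0.84,0.49,0,0]
    - [0.84,0.49,0,0]
    - [0.84,0.49,0,0]

```text
time: 28.65
ee_pos: [0.4398, 0.031, 0.1282]
ee_rot: [-3.14, -0.001, 1.941]
wrist_force: [0.7, 0.5, -1.3]
gripper_width: 0.0431
finger_force: 71.8
```

Request:
arm_command:
  moves:
    - [0.84,0.49,0,0]
    - [0.84,0.49,0,0]
    - [0.84,0.49,0,0]
    - [0.6,0.49,0,0]
    - [0,0,0,0]

```text
time: 29.15
ee_pos: [0.4611, 0.1403, 0.1283]
ee_rot: [-3.141, -0.001, 1.945]
wrist_force: [0.4, -0.5, -2.6]
gripper_width: 0.0429
finger_force: 71.9
```

```bash
python3 - <<'E'
from h import *
c=cam('wrist'); pickle.dump(c,open('w9.pkl','wb'));cv2.imwrite('pics/w9.png',c['color'])
o=r.get_obs(); print(o['time'],o['ee_pos'],o['ee_rot'],o['gripper_width']);plan(.4611,.1452,.031,111.3)
E
```

```text
29.2 [0.46071102 0.13911042 0.12820725] [-3.13953675e+00 -2.71437270e-04  1.94424133e+00] 0.043039552576942135
turn 0.002 then [0.18 0.09 3.24]
```

View pics/w9.png

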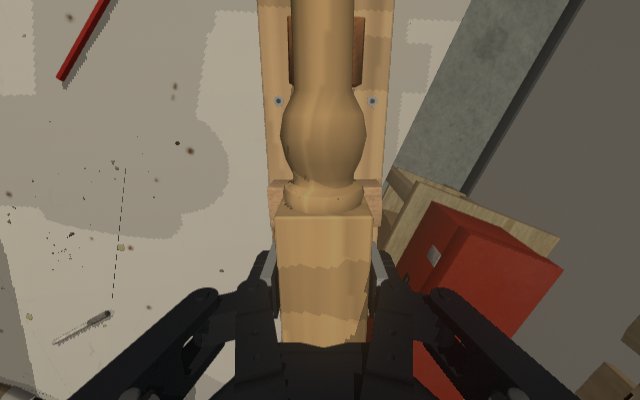

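Image shows leg held straight, head's foot-side edge at (275..373, 215), leg over V-block (288..364, 15..85). From here on I measure numerically.

```bash
cat >> h.py <<'E'
B=np.array([.4308,.2203]); D=np.array([.3633,-.9317]); N=np.array([.9317,.3633])
def rep(c,s,u,v,z): p=ray(c,u,v,z)[:2]; print(s,p.round(4),'along',((p-B)@D).round(4),'across',((p-B)@N).round(4))
E
python3 - <<'E'
from h import *
c=pickle.load(open('w9.pkl','rb'))
for z in (.188,.192): rep(c,'L',275,216,z); rep(c,'R',373,214.5,z)
rep(c,'footL',293,40,.168);rep(c,'footR',355,40,.168);rep(c,'footL',293,5,.168);rep(c,'footR',355,5,.168)
rep(c,'V L',288,20,.0726);rep(c,'V R',364,20,.0726)
rep(c,'bd L',260,60,.018);rep(c,'bd R',391,60,.018)
o=r.get_obs(); p=o['ee_pos'][:2]; print('tcp',(p-B)@D,(p-B)@N)
hsv=cv2.cvtColor(c['color'],cv2.COLOR_BGR2HSV)
for v in (5,25,45,60): print(v,[tuple(int(q) for q in c['color'][v,u]) for u in range(284,300,2)])
E
```

```text
L [0.4284 0.1666] along 0.0492 across -0.0217
R [0.468  0.1829] along 0.0484 across 0.0211
L [0.4285 0.1685] along 0.0475 across -0.021
R [0.4667 0.1842] along 0.0467 across 0.0203
footL [0.41   0.2366] along -0.0228 across -0.0135
footR [0.4343 0.2462] along -0.0228 across 0.0127
footL [0.4058 0.2486] along -0.0354 across -0.013
footR [0.4293 0.2577] along -0.0354 across 0.0122
V L [0.3873 0.2604] along -0.0532 across -0.026
V R [0.4376 0.2801] along -0.0532 across 0.0281
bd L [0.3632 0.2309] along -0.0344 across -0.0591
bd R [0.4753 0.2747] along -0.0346 across 0.0612
tcp 0.08651100725883261 -0.0016280825187153262
5 [(76, 110, 137), (76, 110, 137), (76, 110, 138), (62, 91, 113), (41, 64, 80), (48, 75, 95), (54, 85, 109), (62, 96, 121)]
25 [(88, 127, 158), (87, 126, 157), (33, 56, 88), (39, 69, 107), (38, 58, 73), (46, 71, 92), (54, 84, 106), (61, 94, 119)]
45 [(88, 129, 160), (88, 129, 161), (20, 34, 52), (36, 61, 96), (30, 48, 65), (45, 70, 88), (52, 82, 104), (60, 93, 118)]
60 [(89, 128, 160), (90, 130, 161), (49, 74, 98), (27, 44, 68), (27, 45, 68), (44, 68, 86), (51, 79, 101), (60, 92, 116)]
```

Request:
arm_command:
  moves:
    - [0.17,0.04,0,0]
    - [0,0,0.6,0]
    - [0,0,0.9,0]
    - [0,0,0.8,0]
    - [0,0,0.4,0]

```text
time: 29.7
ee_pos: [0.4587, 0.1426, 0.0457]
ee_rot: [-3.137, -0.001, 1.94]
wrist_force: [-0.7, 1.6, -2.5]
gripper_width: 0.043
finger_force: 71.9
```

Request:
arm_command:
  moves:
    - [0,0,0.15,0]
    - [0,0,0,0]
    - [0,0,0.1,0]
    - [0,0,0,0]
    - [0,0,0,0]

```text
time: 30.2
ee_pos: [0.4615, 0.1436, 0.0414]
ee_rot: [3.14, 0.001, 1.942]
wrist_force: [-0.7, -0.2, -1.7]
gripper_width: 0.043
finger_force: 71.9
```

```bash
python3 - <<'E'
from h import *
o=r.get_obs(); p=o['ee_pos'][:2]; print('tcp',(p-B)@D,(p-B)@N,o['ee_pos'],o['ee_rot'],o['wrist_force'])
E
```

```text
tcp 0.08262303285414999 0.0007747588463009512 [0.4615372  0.14360556 0.04143033] [3.13998074e+00 5.63038838e-04 1.94187848e+00] [-0.67081363 -0.23349397 -1.68649132]
```

Request:
arm_command:
  moves:
    - [0.04,-0.03,0,0]
    - [0,0,0.1,0]
    - [0,0,0.08,0]
    - [0,0,0,0]
    - [0,0,0,0]

```text
time: 30.7
ee_pos: [0.4594, 0.1444, 0.035]
ee_rot: [-3.141, -0.0, 1.942]
wrist_force: [0.1, -0.9, -2.3]
gripper_width: 0.043
finger_force: 71.9
```

Request:
arm_command:
  moves:
    - [0,0,0.05,0]
    - [0,0,0,0]
    - [0,0,0,0]

```text
time: 31.0
ee_pos: [0.4597, 0.1444, 0.0338]
ee_rot: [3.141, -0.0, 1.942]
wrist_force: [1.7, -0.3, -1.8]
gripper_width: 0.043
finger_force: 72.0
```

Request:
arm_command:
  moves:
    - [0,0,0.05,0]
    - [0,0,0,0]
    - [0,0,0,0]

```text
time: 31.3
ee_pos: [0.4602, 0.1446, 0.0327]
ee_rot: [3.14, -0.0, 1.941]
wrist_force: [1.5, 1.3, 0.5]
gripper_width: 0.0428
finger_force: 72.2
```

Request:
arm_command:
  moves:
    - [0,0,0.02,0]
    - [0,0,0,0]
    - [0,0,0,0]

```text
time: 31.6
ee_pos: [0.4603, 0.1446, 0.0325]
ee_rot: [3.14, -0.0, 1.941]
wrist_force: [-0.3, 0.7, 5.8]
gripper_width: 0.0429
finger_force: 72.8
```

Request:
arm_command:
  moves:
    - [0,0,0,0]
    - [0,0,0,0]
    - [0,0,0,0]
    - [0,0,0,0]
  gripper: 65
  force: 40

```text
time: 32.0
ee_pos: [0.4591, 0.1442, 0.0312]
ee_rot: [-3.141, 0.0, 1.942]
wrist_force: [0.4, -0.7, -0.2]
gripper_width: 0.0652
finger_force: 0.0
```

Request:
arm_command:
  moves:
    - [0,0,-0.3,0]
    - [0,0,-0.8,0]
    - [0,0,-1,0]
    - [0,0,-1,0]
    - [0,0,-0.5,0]

```text
time: 32.5
ee_pos: [0.4612, 0.1445, 0.1434]
ee_rot: [3.137, 0.002, 1.942]
wrist_force: [0.3, -0.5, -0.4]
gripper_width: 0.0649
finger_force: 0.0
```

```bash
python3 - <<'E'
from h import *
c=cam('wrist'); pickle.dump(c,open('w10.pkl','wb'))
o=r.get_obs(); p=o['ee_pos'][:2]; print('tcp',(p-B)@D,(p-B)@N,o['ee_pos'],o['ee_rot'][2])
im=c['color']; 
def pt(al,ac): return B+al*D+ac*N
# row scan along leg axis for the head's foot side edge & column scan for head/foot edges: sobel peaks
g=cv2.cvtColor(cv2.GaussianBlur(im,(3,3),0),cv2.COLOR_BGR2GRAY).astype(int)
def peaks(line,k=6):
    d=np.abs(np.diff(line)); i=np.argsort(-d)[:12]; return sorted((int(j),int(line[j+1]-line[j])) for j in i)
for nm,al,z in (('head',.08,.093),('head',.06,.093),('foot',-.02,.071),('foot',-.05,.071)):
    x=[proj(c,[*pt(al,a),z]) for a in (-.04,.04)]; v=int(round((x[0][1]+x[1][1])/2)); lo,hi=sorted([int(x[0][0]),int(x[1][0])])
    print(nm,al,'row',v,'u',lo,hi,[(lo+j,s) for j,s in peaks(g[v,lo:hi])])
    print('  expect',[round(proj(c,[*pt(al,a),z])[0],1) for a in ((-.022,.022) if nm=='head' else (-.013,.013))])
u=int(proj(c,[*pt(.044,0),.093])[0]); print('col',u,[ (j,s) for j,s in peaks(g[120:300,u])], proj(c,[*pt(.044,0),.093]))
E
```

```text
tcp 0.08195797425685944 0.00198748362199427 [0.46242543 0.14466572 0.14526182] 1.9421025097260038
head 0.08 row 203 u 274 368 [(276, -4), (294, -11), (295, -10), (296, 10), (297, 12), (335, -4), (345, -4), (346, -15), (347, -11), (348, 6), (349, 6), (352, -3)]
  expect [np.float64(296.0), np.float64(347.6)]
head 0.06 row 181 u 273 369 [(273, -5), (295, 6), (296, 15), (297, 10), (331, -4), (332, -5), (333, -5), (334, -2), (346, -7), (347, -15), (348, -14), (349, -4)]
  expect [np.float64(295.2), np.float64(348.3)]
foot -0.02 row 78 u 271 370 [(286, -25), (287, -50), (288, -22), (306, 23), (307, 18), (308, 12), (309, 10), (336, -10), (337, -13), (355, 20), (356, 40), (357, 19)]
  expect [np.float64(305.4), np.float64(337.5)]
foot -0.05 row 36 u 269 372 [(285, -26), (286, -27), (305, 16), (306, 17), (307, 12), (308, 11), (309, 8), (337, -8), (338, -10), (357, 14), (358, 33), (359, 13)]
  expect [np.float64(304.5), np.float64(338.0)]
col 321 [(27, 5), (39, -6), (41, 6), (42, 13), (155, -14), (156, -30), (157, -25), (158, -6), (168, 5), (169, 7), (171, 11), (172, 11)] (np.float64(321.6733217430106), np.float64(161.65890702194147))
```

```bash
python3 - <<'E'
from h import *
c=pickle.load(open('w10.pkl','rb')); g=cv2.cvtColor(c['color'],cv2.COLOR_BGR2GRAY).astype(int)
print('exp headend row',proj(c,[*(B+.154*D),.093]),'stopface',proj(c,[*(B+.1598*D),.068]))
for u in (300,310,321,332,343):
    print(u,[tuple(int(q) for q in c['color'][v,u]) for v in range(266,300,2)])
rep(c,'he',321,276,.093)
E
```

```text
exp headend row (np.float64(322.10940311125523), np.float64(277.25290883916665)) stopface (np.float64(322.1161000572457), np.float64(267.50756503129037))
300 [(91, 140, 175), (90, 138, 173), (90, 137, 173), (90, 136, 171), (89, 135, 171), (84, 127, 160), (39, 60, 87), (38, 58, 86), (38, 58, 85), (38, 58, 86), (40, 61, 89), (42, 64, 94), (41, 64, 94), (53, 85, 128), (52, 83, 126), (92, 105, 115), (100, 113, 121)]
310 [(84, 128, 162), (84, 128, 162), (85, 128, 162), (84, 128, 162), (83, 127, 161), (82, 124, 157), (38, 59, 87), (38, 58, 85), (39, 60, 88), (41, 63, 94), (41, 63, 94), (41, 64, 95), (53, 86, 129), (53, 85, 129), (88, 103, 114), (100, 113, 121), (101, 114, 122)]
321 [(90, 138, 174), (91, 139, 175), (90, 138, 174), (91, 138, 175), (89, 137, 173), (86, 131, 166), (37, 58, 85), (38, 59, 87), (40, 64, 94), (41, 64, 94), (41, 65, 95), (40, 64, 94), (50, 80, 122), (87, 101, 114), (100, 114, 121), (100, 114, 121), (100, 114, 120)]
332 [(89, 135, 172), (89, 135, 171), (88, 135, 171), (88, 135, 171), (89, 135, 171), (84, 128, 161), (40, 62, 92), (39, 62, 93), (40, 64, 95), (41, 64, 95), (40, 64, 94), (40, 62, 93), (69, 82, 90), (81, 92, 95), (67, 79, 85), (54, 75, 92), (69, 97, 117)]
343 [(93, 141, 174), (94, 142, 175), (93, 141, 174), (92, 141, 174), (93, 142, 174), (86, 133, 166), (51, 84, 128), (51, 84, 129), (52, 86, 130), (52, 84, 129), (51, 83, 127), (74, 104, 125), (76, 106, 126), (71, 100, 120), (71, 100, 119), (70, 98, 117), (71, 101, 120)]
he [0.4853 0.0777] along 0.1526 across -0.001
```

```bash
python3 - <<'E'
from h import *
c=pickle.load(open('w8.pkl','rb')); quad(c,[(166,58.5),(160.5,102.5)],.066,'w8 bushes')
c=pickle.load(open('w6.pkl','rb')); g=cv2.cvtColor(c['color'],cv2.COLOR_BGR2GRAY)
quad(c,[(199,262),(196,289)],.066,'w6 bushes')
quad(pickle.load(open('t4.pkl','rb')),[(110+547/2-.25,130+(487-330)/2-.25),(110+541/2-.25,130+(512-330)/2-.25)],.066,'t4')
plan(.40,-.12,.145,163)
E
```

```text
w8 bushes ctr [ 0.3549 -0.239 ] reach 0.428 L [0.033 0.033] ang [-16.8 163.2]
w6 bushes ctr [ 0.3545 -0.2377] reach 0.427 L [0.032 0.032] ang [161.9 -18.1]
t4 ctr [ 0.3554 -0.2339] reach 0.425 L [0.039 0.039] ang [166.2 -13.8]
turn -0.903 then [-0.59 -9.05  0.01]
```

Request:
arm_command:
  moves:
    - [0,0,0,-0.15]
    - [0,0,0,-0.15]
    - [0,0,0,-0.15]
    - [0,0,0,-0.15]
    - [0,0,0,-0.15]
  gripper: 75

```text
time: 33.05
ee_pos: [0.4592, 0.1443, 0.1392]
ee_rot: [-3.141, -0.001, 2.698]
wrist_force: [-0.5, -0.6, -0.3]
gripper_width: 0.0748
finger_force: 0.0
```

Request:
arm_command:
  moves:
    - [0,0,0,-0.15]
    - [-0.22,-0.93,0,0]
    - [-0.22,-0.93,0,0]
    - [-0.22,-0.93,0,0]
    - [-0.22,-0.93,0,0]

```text
time: 33.55
ee_pos: [0.4513, 0.029, 0.1393]
ee_rot: [-3.141, -0.0, 2.842]
wrist_force: [0.2, 0.1, 0.8]
gripper_width: 0.0752
finger_force: 0.0
```

Request:
arm_command:
  moves:
    - [-0.22,-0.93,0,0]
    - [-0.22,-0.93,0,0]
    - [-0.22,-0.93,0,0]
    - [-0.22,-0.93,0,0]
    - [-0.22,-0.93,0,0]

```text
time: 34.05
ee_pos: [0.4416, -0.1141, 0.1394]
ee_rot: [-3.142, -0.0, 2.842]
wrist_force: [-0.0, -0.4, -0.2]
gripper_width: 0.0751
finger_force: 0.0
```

Request:
arm_command:
  moves:
    - [-0.22,-0.93,0,0]
    - [-0.22,-0.93,0,0]
    - [-0.22,-0.93,0,0]
    - [0,0,0,0]
    - [0,0,0,0]

```text
time: 34.55
ee_pos: [0.4359, -0.1989, 0.1392]
ee_rot: [3.141, -0.001, 2.84]
wrist_force: [0.1, 0.7, 0.4]
gripper_width: 0.0751
finger_force: 0.0
```

Request:
arm_command:
  moves:
    - [0.7,-0.7,0,0]
    - [0.7,-0.7,0,0]
    - [0.7,-0.7,0,0]
    - [0,0,0,0]
    - [0,0,0,0]

```text
time: 35.05
ee_pos: [0.3576, -0.2397, 0.1395]
ee_rot: [3.141, 0.0, 2.842]
wrist_force: [-0.7, 0.0, 0.3]
gripper_width: 0.075
finger_force: 0.0
```

```bash
python3 - <<'E'
from h import *
c=cam('wrist'); pickle.dump(c,open('w11.pkl','wb'));cv2.imwrite('pics/w11.png',c['color'])
o=r.get_obs(); print(o['time'],o['ee_pos'],o['ee_rot'],o['joint_positions'].round(2))
C=np.array([.3547,-.2388]);X=np.array([-.9563,.2924])
for s in (16,-16): print('exp bush',proj(c,[*(C+X*s/1000),.066]))
hsv=cv2.cvtColor(c['color'],cv2.COLOR_BGR2HSV); u,v=map(int,proj(c,[*C,.066])); 
x0,y0=u-70,max(0,v-70); m=(hsv[y0:v+70,x0:u+70,2]<45).astype(np.uint8)
n,l,st,ce=cv2.connectedComponentsWithStats(m)
for i in range(1,n):
    if 15<st[i][4]<700: print(st[i].tolist(),(ce[i]+[x0,y0]).round(1))
plan(.3623,-.2411,.01,163)
E
```

```text
35.1 [ 0.35797407 -0.23965364  0.13964055] [3.14120742e+00 4.07376504e-04 2.84253815e+00] [-0.83 -0.21  2.21  0.    1.15 -2.1 ]
exp bush (np.float64(322.93296997819573), np.float64(176.2634935591408))
exp bush (np.float64(323.099826071852), np.float64(209.01072384192597))
[0, 127, 2, 13, 23] [253.4 255.7]
turn -0.002 then [-0.15 -0.    4.32]
```

```bash
python3 - <<'E'
from h import *
c=pickle.load(open('w11.pkl','rb')); g=cv2.cvtColor(c['color'],cv2.COLOR_BGR2GRAY)
p=g[150:235,275:375]; print(p[::6,::4])
for th in (60,80,100,120):
    n,l,st,ce=cv2.connectedComponentsWithStats((p<th).astype(np.uint8))
    print(th,[(st[i][4].item(),(ce[i]+[275,150]).round(1).tolist()) for i in range(1,n) if st[i][4]>15])
E
```

```text
[[109 150 150 148  98 132 127 149 149 150 149 150 150 150 150 150 150 125
  112 136 116 150 150 150 150]
 [150 148 108 108 153 153 153 123 101 103 105 104 104 105 106 107 108 140
  151 151 151 134 150 150 151]
 [109 108 108 108 154  81  57 103 151 149 149 154 153 152 155 155 155 136
  126  73 153 133 134 151 151]
 [108 108 108 108 106 106 106 106 151 148 150 154 130 153 155 154 155 132
  131 148 148 134 134 133 150]
 [108 108 108 108 109 109 109 108 150 149 122 127  42  98 146 154 156 122
  133 132 138 134 134 134 150]
 [107 108 108 108 106 110 109 109 152 149 149 126  43 115 139 154 155 124
  134 134 134 134 133 134 151]
 [108 108 108 108 105 109 109 109 151 149 150 154 152 154 153 155 155 122
  135 135 135 134 134 134 150]
 [108 108 108 109 100 112 112 112 153 150 152 154 152 154 154 154 155 121
  137 137 136 134 134 134 149]
 [109 108 108 108  89 108  99 109 155 151 153 155 151 155 154 153 155 116
  107 140 134 133 133 134 139]
 [109 108 108 109 108 103  52 106 156 152 153 105 132 133 153 154 155 125
  106 110 135 133 134 133 149]
 [108 108 108 109 108 110 109 109 153 153 153 128 
[... 191 characters left out ...]
39 138 154 158 155 153 157 153 155 156 129
  133 133 133 133 133 133 148]
 [109 108 109 109 109 148 147 147 148 148 147 148 148 148 132 132 132 132
  132 132 133 133 133 133 148]
 [108 109 148 147 148 148 148 148 148 148 148 148 147 147 148 143 132 132
  132 132 132 132 107  68  93]]
60 [(47, [323.4, 176.8]), (41, [323.8, 210.0])]
80 [(16, [297.5, 162.5]), (54, [323.5, 176.9]), (16, [299.2, 202.9]), (49, [323.8, 210.0])]
100 [(62, [298.0, 162.9]), (25, [304.0, 176.0]), (66, [323.5, 176.7]), (83, [301.2, 203.3]), (56, [323.9, 209.7]), (16, [368.0, 233.4])]
120 [(2478, [292.6, 189.3]), (35, [348.4, 162.7]), (77, [323.4, 176.8]), (54, [348.4, 202.0]), (68, [323.9, 210.0]), (24, [368.2, 233.3])]
```

Request:
arm_command:
  moves:
    - [-0.15,0,0,0]
    - [0,0,0.8,0]
    - [0,0,1,0]
    - [0,0,1,0]
    - [0,0,0.8,0]

```text
time: 35.6
ee_pos: [0.3624, -0.2408, 0.03]
ee_rot: [3.141, -0.001, 2.843]
wrist_force: [0.4, 1.0, -0.3]
gripper_width: 0.0749
finger_force: 0.0
```

Request:
arm_command:
  moves:
    - [0,0,0.4,0]
    - [0,0,0.2,0]
    - [0,0,0.1,0]
    - [0,0,0,0]

```text
time: 36.0
ee_pos: [0.3625, -0.2423, 0.0112]
ee_rot: [-3.141, 0.001, 2.842]
wrist_force: [0.5, 0.7, -0.3]
gripper_width: 0.075
finger_force: 0.0
```

Request:
arm_command:
  moves:
    - [0,0,0,0]
    - [0,0,0,0]
    - [0,0,0,0]
    - [0,0,0,0]
    - [0,0,0,0]
  gripper: 25
  force: 60

```text
time: 36.5
ee_pos: [0.3627, -0.2426, 0.0117]
ee_rot: [-3.141, 0.002, 2.842]
wrist_force: [0.0, 0.8, 5.8]
gripper_width: 0.0346
finger_force: 61.2
```

Request:
arm_command:
  moves:
    - [0,0,0,0]
    - [0,0,0,0]

```text
time: 36.7
ee_pos: [0.3626, -0.2426, 0.0116]
ee_rot: [-3.141, 0.002, 2.842]
wrist_force: [0.3, 0.5, 5.5]
gripper_width: 0.0347
finger_force: 61.2
```

Request:
arm_command:
  moves:
    - [0,0,-0.5,0]
    - [0,0,-1,0]
    - [0,0,-1,0]
    - [0,0,-1,0]
    - [0,0,-1,0]

```text
time: 37.2
ee_pos: [0.3608, -0.2409, 0.1453]
ee_rot: [3.14, -0.003, 2.842]
wrist_force: [1.3, 0.0, -2.0]
gripper_width: 0.035
finger_force: 60.5
```

Request:
arm_command:
  moves:
    - [-0.68,0.7,0,0]
    - [-0.68,0.7,0,0]
    - [-0.68,0.7,0,0]
    - [0,0,0,0.129]
    - [0,0,0,0.129]

```text
time: 37.7
ee_pos: [0.4384, -0.1984, 0.1439]
ee_rot: [-3.141, -0.003, 2.58]
wrist_force: [0.0, -0.4, -2.9]
gripper_width: 0.0352
finger_force: 60.8
```

Request:
arm_command:
  moves:
    - [0,0,0,0.129]
    - [0,0,0,0.129]
    - [0,0,0,0.129]
    - [0,0,0,0.129]
    - [0,0,0,0.127]

```text
time: 38.2
ee_pos: [0.4377, -0.199, 0.1439]
ee_rot: [-3.139, -0.003, 1.936]
wrist_force: [-0.2, -1.2, -3.8]
gripper_width: 0.0353
finger_force: 60.8
```

Request:
arm_command:
  moves:
    - [0.87,0.43,0,0]
    - [0.87,0.43,0,0]
    - [0.87,0.43,0,0]
    - [0.87,0.43,0,0]
    - [0.87,0.43,0,0]

```text
time: 38.7
ee_pos: [0.4505, -0.0533, 0.144]
ee_rot: [-3.139, -0.002, 1.941]
wrist_force: [0.5, 0.1, -2.2]
gripper_width: 0.035
finger_force: 60.9
```

Request:
arm_command:
  moves:
    - [0.87,0.43,0,0]
    - [0.87,0.43,0,0]
    - [0.87,0.43,0,0]
    - [0.87,0.43,0,0]
    - [0.87,0.43,0,0]

```text
time: 39.2
ee_pos: [0.4635, 0.0914, 0.1441]
ee_rot: [-3.139, -0.001, 1.941]
wrist_force: [0.7, -0.4, -3.0]
gripper_width: 0.0351
finger_force: 60.9
```

Request:
arm_command:
  moves:
    - [0.8,0.43,0,0]
    - [0,0,0,0]
    - [0,0,0,0]
    - [0,0,0,0]

```text
time: 39.6
ee_pos: [0.4675, 0.1167, 0.1447]
ee_rot: [-3.14, -0.0, 1.94]
wrist_force: [0.6, 0.4, -2.8]
gripper_width: 0.0349
finger_force: 61.0
```

```bash
python3 - <<'E'
from h import *
c=cam('wrist'); pickle.dump(c,open('w12.pkl','wb'));cv2.imwrite('pics/w12.png',c['color'])
o=r.get_obs(); p=o['ee_pos'][:2]; print(o['time'],'tcp',(p-B)@D,(p-B)@N,o['ee_pos'],o['ee_rot'],o['gripper_width'])
plan(.4691,.1202,.0806,111.3)
g=cv2.cvtColor(c['color'],cv2.COLOR_BGR2GRAY)
J=p+.0087*-D; zt=o['ee_pos'][2]-.0116+.066
for s in (16,-16): print('exp bush',proj(c,[*(J-D*s/1000),zt]))
n,l,st,ce=cv2.connectedComponentsWithStats((g[200:340,290:360]<70).astype(np.uint8))
print([(st[i][4].item(),(ce[i]+[290,200]).round(1).tolist()) for i in range(1,n) if 30<st[i][4]<900])
E
```

```text
39.65 tcp 0.11009768949410723 -0.0033442616139546365 [0.46768073 0.11651239 0.1449772 ] [-3.14023662e+00 -6.10045714e-05  1.93986531e+00] 0.03521440653511438
turn -0.003 then [0.1  0.09 2.15]
exp bush (np.float64(322.70394249819907), np.float64(235.43814047282646))
exp bush (np.float64(322.9680144304438), np.float64(292.47196500226744))
[(194, [323.5, 237.0]), (61, [358.7, 286.4]), (164, [323.5, 294.7]), (46, [336.2, 328.5])]
```

```bash
python3 - <<'E'
from h import *
c=pickle.load(open('w12.pkl','rb'))
for v in (237,294.7): rep(c,'bush',323.5,v,.145-.0116+.066)
g=cv2.cvtColor(c['color'],cv2.COLOR_BGR2GRAY).astype(int)
for al,z,a in ((.05,.093,.022),(-.03,.071,.013)):
    e=[proj(c,[*(B+al*D+s*N),z]) for s in (-a,a)]; v=int(e[0][1]); print(al,e)
    for u0 in (int(e[0][0]),int(e[1][0])): print(u0,np.diff(g[v,u0-6:u0+8]))
E
```

```text
bush [0.4593 0.1389] along 0.0862 across -0.003
bush [0.4711 0.1086] along 0.1187 across -0.0031
0.05 [(np.float64(299.47968766381473), np.float64(133.67290119958867)), (np.float64(355.2534045202697), np.float64(133.49764665959174))]
299 [-42   0   1   1  -1   0 -11  33  15  -4   0   2   0]
355 [  1   2   1   0  -1 -19   6   7  -2  -1  -1  -2  -2]
-0.03 [(np.float64(310.2954358017591), np.float64(24.67703664485046)), (np.float64(344.0388751906269), np.float64(24.533472628218675))]
310 [ -4   3  -2   0  -1 -20   7  24  18  11  12   7   3]
344 [ -5  -7  -5  -6  -7  -7 -22   4   1   2   2   1   2]
```

Request:
arm_command:
  moves:
    - [0.13,0.1,0,0]
    - [0,0,0.6,0]
    - [0,0,0.4,0]
    - [0,0,0,0]
    - [0,0,0,0]

```text
time: 40.15
ee_pos: [0.4693, 0.1219, 0.1153]
ee_rot: [-3.141, -0.0, 1.94]
wrist_force: [-0.7, 0.5, -2.1]
gripper_width: 0.035
finger_force: 61.0
```

```bash
python3 - <<'E'
from h import *
c=cam('wrist'); o=r.get_obs(); z=o['ee_pos'][2]-.0116+.066; print(o['ee_pos'],z)
g=cv2.cvtColor(c['color'],cv2.COLOR_BGR2GRAY)
n,l,st,ce=cv2.connectedComponentsWithStats((g[200:340,300:350]<70).astype(np.uint8))
for i in range(1,n):
    if 80<st[i][4]<400: rep(c,'bush %s'%(ce[i]+[300,200]).round(1),*(ce[i]+[300,200]),z)
E
```

```text
[0.46982491 0.12191338 0.11593054] 0.1703305373731057
bush [323.4 237. ] [0.4611 0.1443] along 0.0818 across 0.0006
bush [323.5 294.6] [0.4728 0.114 ] along 0.1142 across 0.0005
```

Request:
arm_command:
  moves:
    - [0,0,0.2,0]
    - [0,0,0.2,0]
    - [0,0,0,0]
    - [0,0,0,0]

```text
time: 40.6
ee_pos: [0.4694, 0.1221, 0.1034]
ee_rot: [-3.141, -0.0, 1.941]
wrist_force: [0.5, 0.7, -3.4]
gripper_width: 0.0347
finger_force: 61.0
```

Request:
arm_command:
  moves:
    - [0,0,0.15,0]
    - [0,0,0.15,0]
    - [0,0,0,0]
    - [0,0,0,0]

```text
time: 41.0
ee_pos: [0.4694, 0.1221, 0.0943]
ee_rot: [-3.141, -0.0, 1.941]
wrist_force: [-0.8, 0.8, -3.1]
gripper_width: 0.0349
finger_force: 61.0
```

Request:
arm_command:
  moves:
    - [0,0,0.15,0]
    - [0,0,0.15,0]
    - [0,0,0.1,0]
    - [0,0,0,0]
    - [0,0,0,0]

```text
time: 41.5
ee_pos: [0.4695, 0.1221, 0.0825]
ee_rot: [-3.141, -0.0, 1.941]
wrist_force: [0.4, -0.9, -2.1]
gripper_width: 0.0347
finger_force: 61.0
```

Request:
arm_command:
  moves:
    - [0,0,0.04,0]
    - [0,0,0,0]
    - [0,0,0,0]

```text
time: 41.8
ee_pos: [0.4696, 0.1221, 0.0815]
ee_rot: [3.141, 0.0, 1.941]
wrist_force: [0.1, 0.3, -2.8]
gripper_width: 0.035
finger_force: 61.0
```

Request:
arm_command:
  moves:
    - [0,0,0.03,0]
    - [0,0,0,0]
    - [0,0,0,0]

```text
time: 42.1
ee_pos: [0.4696, 0.122, 0.0806]
ee_rot: [3.141, 0.0, 1.941]
wrist_force: [0.6, 0.1, -2.1]
gripper_width: 0.035
finger_force: 61.0
```

Request:
arm_command:
  moves:
    - [0,0,0.03,0]
    - [0,0,0,0]
    - [0,0,0,0]

```text
time: 42.4
ee_pos: [0.4697, 0.122, 0.0804]
ee_rot: [-3.141, 0.0, 1.941]
wrist_force: [-3.5, -0.9, 5.3]
gripper_width: 0.035
finger_force: 61.9
```

Request:
arm_command:
  moves:
    - [0,0,0.03,0]
    - [0,0,0,0]
    - [0,0,0,0]

```text
time: 42.7
ee_pos: [0.4697, 0.122, 0.0804]
ee_rot: [-3.141, 0.0, 1.941]
wrist_force: [-5.4, -1.6, 9.3]
gripper_width: 0.0349
finger_force: 62.6
```

Seated at the expected height. I'll release and retreat, then check.

Request:
arm_command:
  moves:
    - [0,0,-0.03,0]
    - [0,0,0,0]
    - [0,0,0,0]
    - [0,0,0,0]
    - [0,0,0,0]
  gripper: 60

```text
time: 43.2
ee_pos: [0.4695, 0.122, 0.0794]
ee_rot: [-3.141, -0.0, 1.941]
wrist_force: [-1.1, -0.4, 0.1]
gripper_width: 0.0599
finger_force: 0.0
```

Request:
arm_command:
  moves:
    - [0,0,-0.3,0]
    - [0,0,-0.7,0]
    - [0,0,-1,0]
    - [0,0,-1,0]
    - [0,0,0,0]

```text
time: 43.7
ee_pos: [0.473, 0.1223, 0.1756]
ee_rot: [3.131, 0.003, 1.941]
wrist_force: [0.9, 0.6, 1.6]
gripper_width: 0.0602
finger_force: 0.0
```

Request:
arm_command:
  moves:
    - [0,0,0,0]
    - [0,0,0,0]
    - [0,0,0,0]

```text
time: 44.0
ee_pos: [0.4686, 0.122, 0.1682]
ee_rot: [-3.139, -0.001, 1.941]
wrist_force: [-0.1, -0.6, -0.3]
gripper_width: 0.0601
finger_force: 0.0
```

```bash
python3 - <<'E'
from h import *
c=cam('wrist'); pickle.dump(c,open('w13.pkl','wb')); o=r.get_obs(); print(o['time'],o['ee_pos'],o['wrist_force'],o['gripper_width'])
g=cv2.cvtColor(c['color'],cv2.COLOR_BGR2GRAY)
n,l,st,ce=cv2.connectedComponentsWithStats((g[150:340,300:350]<75).astype(np.uint8))
for i in range(1,n):
    if 30<st[i][4]<400: rep(c,'bush %s'%(ce[i]+[300,150]).round(1),*(ce[i]+[300,150]),.135)
g=g.astype(int)
for al,z,a in ((.052,.093,.022),(-.02,.071,.013)):
    e=[proj(c,[*(B+al*D+s*N),z]) for s in (-a,a)]; v=int(e[0][1]); print(al,np.round(e,1).tolist())
    for u0 in (int(e[0][0]),int(e[1][0])): print(u0,np.diff(g[v,u0-6:u0+8]))
e=proj(c,[*(B+.0437*D),.093]); u,v=int(e[0]),int(e[1]); print(e,np.diff(g[v-8:v+9,u]))
E
```

```text
44.05 [0.46866725 0.12199689 0.16826327] [0.71818604 0.30729066 0.14354283] 0.05995156210605463
bush [325.2 184.5] [0.4616 0.1445] along 0.0818 across 0.0011
bush [325.1 222.9] [0.4731 0.1145] along 0.114 across 0.001
bush [338.7 317.1] [0.5188 0.0313] along 0.2081 across 0.0133
0.052 [[298.7, 138.5], [348.9, 138.3]]
298 [-11   0 -32   1   0  -2 -12  43   6  -3   3   0   1]
348 [  3   1   1   1   1  -8 -30  28   2   0  -1  -2  -1]
-0.02 [[308.6, 51.2], [338.6, 51.0]]
308 [ -1  -1  -2   0   1 -13   0  35  16  13  13   4   4]
338 [ -4  -7  -6  -7  -7  -8 -22  -2   1   2   0   1   1]
(np.float64(323.7329260835223), np.float64(128.6984913359446)) [ 3 -1 -3 -3 -3 -3 -4 -3 -7 25  4 -5  0  0  0  0]
```

```bash
python3 -c "
from workcell import r
print(r.job_done())"
```

```text
the job is handed in; nothing more can be done
None
```

I set the leg up as asked and handed the job in at about 44 s: it lies on the beech offcut and the V-block over the centre line, head about 6 mm short of the end stop (which is skewed about 10°), with the jig fully down and within about 1 mm of mid-head.

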